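# Check brass valve bodies in a toggle-clamp nest and box them

### The job

Check and pack the brass valve bodies that stand on the black mat: stand each one in its own pocket of the check nest, swing the red toggle-clamp handle over centre until the clamp locks down on them all together, count three seconds while the gauge reads, then swing the handle fully back. Stand all the checked bodies upright on the floor of the small carton and close it, the two short end flaps folded flat first and then the two long flaps flat over them. Do not disturb the mug, the yellow bin or the tape dispenser, and if anything gets knocked or slips on the way put it right.

Things in the scene. Friction and masses are not known exactly. Their poses are not given: they have to be found in the camera images.
- valve1: brass valve body, one of 2 or 3 alike (None if absent). Square foot 46 x 46 x 14 mm; above it a square body 28 x 28 mm from 14 to 50 mm up, its flat sides parallel to the foot (grip these); on top a nut 24 mm wide, up to 58 mm. 0.2 to 0.42 kg. Origin: centre of the underside, z up it, x and y square to the flats (any quarter turn is alike). Starts upright on the black mat, 3 mm thick, at the left
- valve2: brass valve body, one of 2 or 3 alike (None if absent). Square foot 46 x 46 x 14 mm; above it a square body 28 x 28 mm from 14 to 50 mm up, its flat sides parallel to the foot (grip these); on top a nut 24 mm wide, up to 58 mm. 0.2 to 0.42 kg. Origin: centre of the underside, z up it, x and y square to the flats (any quarter turn is alike). Starts upright on the black mat, 3 mm thick, at the left
- valve3: brass valve body, one of 2 or 3 alike (None if absent). Square foot 46 x 46 x 14 mm; above it a square body 28 x 28 mm from 14 to 50 mm up, its flat sides parallel to the foot (grip these); on top a nut 24 mm wide, up to 58 mm. 0.2 to 0.42 kg. Origin: centre of the underside, z up it, x and y square to the flats (any quarter turn is alike). Starts upright on the black mat, 3 mm thick, at the left
- fixture: check nest, fixed: aluminium plate 215 x 225 x 12 mm, three pockets in a row along its x, toggle clamp at its +y side, grey gauge box 50 mm high at its -x end. Origin: underside of the plate, below the middle pocket; z up. Pocket floors: top of the plate, 12 mm up; pockets 54 x 54 mm (a foot has 4 mm to spare all round when square to the nest), pitch 62 mm, between rails 8 mm wide and 8 mm high
- pocket0 (a point): centre of the floor of the pocket at the -x end of the nest (axes as the fixture)
- pocket1 (a point): centre of the floor of the middle pocket (axes as the fixture)
- pocket2 (a point): centre of the floor of the pocket at the +x end (axes as the fixture)
- clamp_handle (a joint): angle of the red handle about the fixture's x axis: 0 = fully open, lying back to +y; grows as it swings up and over towards the pockets, bringing the bar down; dead centre 1.586, locked at its stop 1.666. Light (1 to 3 N at the grip, about 5 N over the last 0.25 rad where sprung plungers press on the bodies); past dead centre they hold it locked. Let go part-way it may sink
- clamp_pivot (a point): the handle's pivot, fixed on the fixture at y = 145 mm, z = 55 mm in its frame (axes as the fixture)
- clamp_grip (a point): centre of the red grip, a bar 18 mm thick reaching from 61 to 131 mm from the pivot; this point is 105 mm out. Pinch it from above along the fixture's x; it turns between the pads, or tilt the tool along with it. In the fixture's frame it is at y = 145 + 105 cos(a), z = 55 + 105 sin(a) mm, a = 0.230 + joint value: open y 247, z 79; locked y 111, z 155
- clamp_bar: the clamp's arm with a 156 mm wide steel pressure bar and three sprung rubber-tipped plungers, carried by the fixture. Origin: its pivot, at y = 85, z = 85 mm in the fixture's frame. Open: it stands upright behind the pockets, up to 190 mm above the bench, at y 65 to 105 mm. Locked: it lies over the pocket row, top 130 mm above the bench
- carton: small carton, fixed: outside 172 (x) x 138 (y) mm, walls and floor 4 mm thick, end walls 78 mm and long walls 82 mm high, floor inside 164 x 130 mm, 4 mm above the bench. Origin: centre of the underside; x along its length, z up
- end_flap_a (a joint): short end flap at the carton's +x end, 62 mm deep, 128 wide, 4 thick, hinged on the end wall's top edge (x = +86, z = 78 mm in the carton's frame): 0 = folded flat shut, 1.57 = upright, more = leaning out (starts at 2.3 to 2.6, most 2.8). Stiff crease: stays where it is left, moves at about 0.6 N on its edge
- end_flap_b (a joint): short end flap at the carton's -x end, 62 mm deep, 128 wide, 4 thick, hinged on the end wall's top edge (x = -86, z = 78 mm in the carton's frame): 0 = folded flat shut, 1.57 = upright, more = leaning out (starts at 2.3 to 2.6, most 2.8). Stiff crease: stays where it is left, moves at about 0.6 N on its edge
- long_flap_a (a joint): long flap at the carton's +y side, 68 mm deep, 172 wide, 4 thick, hinged on the long wall's top edge (y = +69, z = 82 mm in the carton's frame): 0 = folded flat shut over the end flaps, 1.57 = upright, more = leaning out (starts at 1.9 to 2.3, most 2.8). Stays where it is left, moves at about 0.7 N on its edge
- long_flap_b (a joint): long flap at the carton's -y side, 68 mm deep, 172 wide, 4 thick, hinged on the long wall's top edge (y = -69, z = 82 mm in the carton's frame): 0 = folded flat shut over the end flaps, 1.57 = upright, more = leaning out (starts at 1.9 to 2.3, most 2.8). Stays where it is left, moves at about 0.7 N on its edge
- mug: blue mug, 80 mm across, 92 mm high, standing on the bench beyond the nest; leave alone. Origin: centre of its underside
- bin: open yellow parts bin with brass fittings, 100 x 150 x 60 mm, beyond the nest; leave alone. Origin: centre of its underside
- tape: red tape dispenser with a roll of brown tape, 155 mm long, 56 mm wide, 92 mm high, beyond the carton; leave alone. Origin: centre of its underside
Mind the look-alikes: they are no part of the job. Leave any purple or white look-alike of the valve3 alone.

How it is judged:
By the outcome, as a careful person would: the job done as asked, in the order asked, and still so for the second after the job is handed in, with the robot touching nothing.
Of valve1, valve2, valve3 only 2 to 3 are there at a start; the rules pass over those that are not, and their reading is None.
At some moment in a run one of valve1, valve2, valve3 may be knocked a few centimetres aside while the robot is not near it.
Once in a run the grip may slacken for a moment while it holds something.
It also fails if it takes over 210 s, if anything falls off the work surface, if the arm or the gripper's body presses on something with over 40 N, if the wrist force passes 120 N, or if a joint passes its speed limit or range.

### The arm

A 6-joint arm with a two-finger parallel gripper is mounted at the origin on the work surface. World frame = base frame: x ahead of the robot, y to its left, z up, the work surface at z = 0. Lengths are in m, angles in rad, forces in N, time in s.
With the tool pointing down it reaches from about 0.25 to 0.775 m from the base axis. Payload 4 kg.
Tool frame: the origin (TCP) lies on the centre line of the jaws, within the pads' length; the fingertips stand robot.tips_ahead ahead of it and the grasp point (between the pads) lies 8 mm behind it (robot.tips_ahead is the distance from the TCP to the fingertips, in m); z points along the fingers, y is the line along which they close (so a half turn about z gives the same grasp; the last joint's range is limited). The gripper opens to 94 mm and grips with 3 to 60 N. Pads are 16 mm wide; open, the fingers measure 119 mm over their backs; the gripper's body (75 mm by 177 mm) begins 78 mm behind the grasp point.
Start: joints at [1.228, 0.087, 1.371, -0, 1.684, -0.103], TCP at [0.131, 0.534, 0.217] pointing down, gripper open.
Joint ranges: [-3.1, 3.1], [-0.76, 2.03], [0.27, 2.55], [-1.08, 4.22], [0.17, 2.65], [-2.57, 2.57]. Speed limits (rad/s): [2.79, 2.79, 3.14, 3.14, 3.14, 3.14].

### API

Orientations are given as [roll, pitch, yaw] about the fixed x, y, z axes, in that order (R = Rz(yaw) Ry(pitch) Rx(roll)).
In Python, from bench import robot, snapshot, close_job, spotter gives the robot as it stands. The module is installed in compiled form; this text tells all that it offers.
- The arm moves only by the tool servo_tool, never from a script. Its argument "commands" is one flat list of numbers, 7 for each row, row after row: the shift along the tool's x, y, z in m, then the turn, a rotation vector about the tool's x, y, z in degrees, then the finger opening in m, from 0 to 0.094. In form: [x, y, z, ax, ay, az, grip, x, y, z, ax, ay, az, grip, ...]. A call has 1 to 10 rows; each row is the pose to reach, as a shift and turn from the pose commanded when the call began, along the tool's axes at that moment; what a row does not reach only later rows make up. A row lasts 1/8 s, in which the tool goes at most 62.5 mm and 10.7 degrees, less where a joint would pass 70% of its speed; a pose out of reach is approached as far as the arm can. A call with a gripper value outside its range is refused whole. The fingers move at their own pace and stop on an object; the grip force is fixed at half the most. Time passes only in rows, so rows that repeat a pose let the fingers close. It gives the time, the measured TCP pose, the force, the opening and the grip force at its end, in the units of the state.
- robot.get_obs(): the state, without advancing time (a new reading comes with each control period).
- snapshot(name): name is "side" or "top"; returns a dict with "img" (384x512x3 uint8, blue, green, red), "camera_matrix" (3x3 intrinsics, pixels), "extrinsics" (4x4, takes a point from camera to world coordinates). Camera axes: x right, y down, z forward; pixel columns grow to the right and rows downward; lengths in m; the calibration is good to about 2 mm. A picture is of the moment at which its call begins. There is no depth.
- close_job(): hands the job in; it is judged then, once.
Trained networks look in a picture, given as the dict that the camera call returned (one of the last four; its "shot" number tells which), for a name from the list of things; names that differ only in an ending like _2 or _b are one class to them, and where a whole thing is asked for, a point or a joint stands for the part that bears it (a point fixed in the world has none). Each returns a list of dicts, best first, with "conf" (0 to 1); they miss things now and then, are a little off and sometimes report something else, mostly with a low value. They report only what shows in the picture. A call takes as long as a camera call. They do not tell look-alikes from the thing itself.
- spotter.trace(name, picture): "region" (384x512 bool, what is visible of it) and "box" ([left, top, width, height] in pixels, round what is visible of it).
The state is a dict: "time": time; "joint_positions": joint angles; "qvel": joint speeds; "joint_torque": joint torques, N m; "tool_pos": TCP position; "ee_rot": TCP orientation; "wrist_force": force on the tool from outside, world axes, zero at the start; "wrist_torque": the same for the moment, N m; "width": finger opening in m; "finger_force": force on a finger pad.
Only numpy, scipy, OpenCV 4.12 (cv2) and the standard library are available. Lean on these libraries where they do the work, as an engineer would, in place of code of your own. Each camera call takes 0.05 s, during which the arm holds its last target. There are 200 camera calls.

## Working session

There is one attempt and no reset: what is moved stays moved. The work goes in short steps, Python scripts to look and compute and a tool call to move; the robot and the scene stay as the last step left them, time stands still between calls to the robot, and variables do not carry over. Pictures are saved under pics/ and viewed, at most 14 in all, crops included, and the job is handed in when it is done.

Besides the shell and the picture viewer there is one more tool, called after "Request:" by a JSON object that holds its "op" and its "data", one argument or row to a line. servo_tool: Moves the arm, as the interface text tells. Its arguments: {"type":"object","properties":{"commands":{"type":"array","items":{"type":"number"}}},"required":["commands"]}

```bash
mkdir -p pics; ls; python3 - <<'E'
from bench import robot, snapshot, spotter
import cv2, numpy as np
o=robot.get_obs(); print(o, robot.tips_ahead)
ims=[]
for n in("top","side"):
    s=snapshot(n); cv2.imwrite(f"pics/{n}0.png",s["img"]); print(n,s["camera_matrix"].tolist(),np.round(s["extrinsics"],4).tolist())
    for k in("valve1","fixture","carton","clamp_handle","mug","bin","tape"):
        for d in spotter.trace(k,s): print(k,round(d["conf"],2),d["box"])
E
```

```text
pics
{'time': 0.0, 'joint_positions': array([ 1.22790784e+00,  8.79230630e-02,  1.37223326e+00, -1.66024957e-05,
        1.68362568e+00, -1.03081509e-01]), 'qvel': array([ 0.00059111, -0.00034337, -0.00107605, -0.00197724,  0.00130087,
       -0.0002298 ]), 'joint_torque': array([ 1.25067862e-03, -3.40174878e+01, -3.02436054e+01,  7.18907034e-02,
        3.26660858e-02, -1.75419564e-04]), 'tool_pos': array([0.13045363, 0.53375752, 0.21533228]), 'ee_rot': array([-3.13941322e+00, -2.08868811e-04,  2.90178359e+00]), 'wrist_force': array([ 0.75925178, -0.32717075,  0.39924297]), 'wrist_torque': array([0.03898555, 0.03499614, 0.03253374]), 'finger_force': 0.0, 'width': 0.09378626492032421} 0.011
top [[355.10439155703597, 0.0, 248.42091609430585], [0.0, 355.10439155703597, 186.7764254799864], [0.0, 0.0, 1.0]] [[0.0054, -0.9811, 0.1936, 0.2993], [-0.9999, -0.0029, 0.0132, 0.0155], [-0.0124, -0.1937, -0.981, 1.3682], [0.0, 0.0, 0.0, 1.0]]
valve1 0.72 [128.6, 258.7, 20.5, 20.2]
valve1 0.59 [171.8, 174.2, 15.5, 13.2]
valve1 0.59 [173.3, 213.6, 13.0, 12.6]
valve1 0.56 [191.1, 251.7, 15.4, 19.2]
[... 475 characters left out ...]
747412413], [0.0, 0.0, 1.0]] [[-0.9992, -0.0104, 0.0395, 0.4813], [-0.0394, 0.5005, -0.8648, 1.3985], [-0.0108, -0.8657, -0.5005, 0.8759], [0.0, 0.0, 0.0, 1.0]]
valve1 0.7 [258.1, 273.1, 18.5, 23.5]
valve1 0.67 [341.5, 282.4, 23.7, 25.3]
valve1 0.66 [238.4, 249.2, 14.5, 26.2]
valve1 0.58 [283.3, 251.7, 19.8, 21.9]
valve1 0.54 [329.2, 260.6, 20.6, 24.1]
valve1 0.49 [326.4, 236.6, 23.3, 19.0]
fixture 0.79 [226.1, 176.6, 75.9, 60.0]
fixture 0.62 [257.2, 273.1, 18.7, 24.0]
carton 0.6 [248.6, 139.4, 72.9, 47.5]
clamp_handle 0.43 [225.1, 176.3, 76.5, 62.0]
mug 0.84 [178.9, 222.0, 23.9, 36.5]
bin 0.64 [172.9, 192.6, 41.2, 33.4]
bin 0.2 [226.1, 173.6, 76.1, 62.1]
tape 0.85 [196.9, 160.6, 37.2, 31.3]
```

```bash
python3 - <<'E'
import cv2
a=cv2.imread("pics/top0.png")[95:295,110:400]; cv2.imwrite("pics/a.png",cv2.resize(a,(800,552),interpolation=cv2.INTER_CUBIC))
a=cv2.imread("pics/side0.png")[120:320,150:390]; cv2.imwrite("pics/b.png",cv2.resize(a,(720,600),interpolation=cv2.INTER_CUBIC))
E
```

```text
(no output)
```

View pics/a.png

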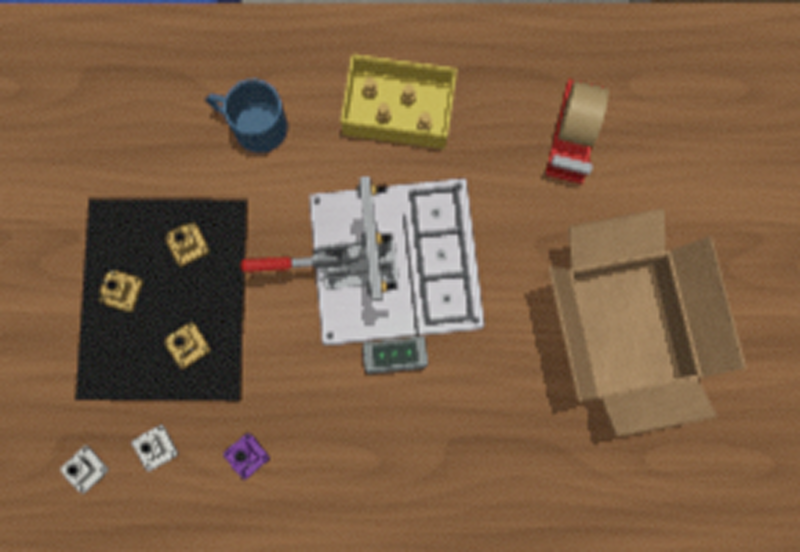

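View pics/b.png

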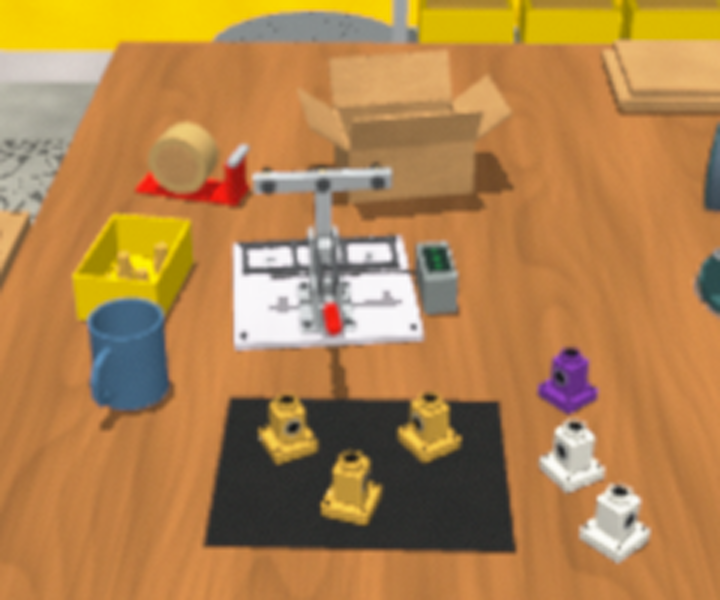

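The top view (crop ×2.76) shows three brass valves on the mat at about (185,242), (120,290) and (187,345). The white and purple look-alikes are below. The nest's pockets are at about (440,255), with the red handle pointing left at (267,264). The open carton is at about (630,320) and the tape dispenser above it. In the side view everything is upright.

```bash
cat > h.py <<'E'
import numpy as np, cv2
from scipy.optimize import minimize
from scipy.spatial.transform import Rotation as Ro
from bench import robot, snapshot, spotter
S=4
def proj(s,P):
    E=s["extrinsics"]; p=(np.asarray(P,float)-E[:3,3])@E[:3,:3]; q=p@np.asarray(s["camera_matrix"]).T
    return q[:,:2]/q[:,2:]
def back(s,uv,z):
    E=s["extrinsics"]; r=E[:3,:3]@np.linalg.inv(s["camera_matrix"])@[uv[0],uv[1],1]
    return E[:3,3]+r*(z-E[2,3])/r[2]
def tf(L,x,y,yaw,z=0):
    c,n=np.cos(yaw),np.sin(yaw); L=np.asarray(L,float)
    return np.c_[x+c*L[:,0]-n*L[:,1],y+n*L[:,0]+c*L[:,1],z+L[:,2]]
def box(x0,x1,y0,y1,z0,z1): return [[x,y,z] for x in(x0,x1) for y in(y0,y1) for z in(z0,z1)]
VB=[box(-.023,.023,-.023,.023,0,.014),box(-.014,.014,-.014,.014,.014,.05),box(-.012,.012,-.012,.012,.05,.058)]
def fill(im,uv,roi,val,hull=True):
    p=((uv-[roi[0],roi[1]]+.5)*S*16-8).astype(np.int32)
    cv2.fillConvexPoly(im,cv2.convexHull(p) if hull else p,val,shift=4)
def valvemask(s,pose,roi,z):
    im=np.zeros((roi[3]*S,roi[2]*S),np.float32)
    for b in VB: fill(im,proj(s,tf(b,*pose,z)),roi,1.)
    return cv2.resize(im,(roi[2],roi[3]),interpolation=cv2.INTER_AREA)
def brass(img):
    h=cv2.cvtColor(img,cv2.COLOR_BGR2HSV).astype(int)
    return ((h[...,0]>=16)&(h[...,0]<=30)&(h[...,1]>70)&(h[...,2]>60)).astype(np.uint8)
def fitvalve(shots,p0,z=.003):
    obs=[]
    for s in shots:
        c=proj(s,[[p0[0],p0[1],z+.025]])[0]; roi=[int(c[0])-18,int(c[1])-20,37,40]
        m=brass(s["img"])[roi[1]:roi[1]+40,roi[0]:roi[0]+37]
        m=cv2.morphologyEx(m,cv2.MORPH_CLOSE,np.ones((3,3),np.uint8)).astype(np.float32); obs.append((s,roi,m))
    f=lambda p: sum(np.abs(valvemask(s,p,r,z)-m).sum() for s,r,m in obs)
    best=min((minimize(f,[p0[0],p0[1],a],method="Nelder-Mead",options=dict(initial_simplex=np.array([p0[0],p0[1],a])+np.array([[0,0,0],[.012,0,0],[0,.012,0],[0,0,.3]]),xatol=1e-4,fatol=.01)) for a in np.arange(-.7,.8,.35)),key=lambda r:r.fun)
    x=best.x; x[2]=(x[2]+np.pi/4)%(np.pi/2)-np.pi/4
    return x,best.fun
def shots(): return [snapshot("top"),snapshot("side")]
def delta(tgt,yaw=None,pitch_tool=0):
    """tool-frame shift (m) and turn (deg) from measured pose to world pose, tool down (yaw = angle of tool x)"""
    o=robot.get_obs(); R=Ro.from_euler("xyz",o["ee_rot"])
    d=R.inv().apply(np.asarray(tgt)-o["tool_pos"])
    T=Ro.from_euler("xyz",[np.pi,0,yaw if yaw is not None else o["ee_rot"][2]])
    return np.round(d,4).tolist(),np.round((R.inv()*T).as_rotvec(degrees=True),1).tolist()
E
cat > m1.py <<'E'
from h import *
sh=shots()
for uv in [(177,183),(153.5,200),(178,220)]:
    p=back(sh[0],uv,.03); x,f=fitvalve(sh,p[:2]); x1,f1=fitvalve(sh[:1],p[:2]);x2,f2=fitvalve(sh[1:],p[:2]);print("valve",x.round(4),round(float(f),1),x1.round(4),x2.round(4))
# fixture
s=sh[0]; g=cv2.cvtColor(s["img"],cv2.COLOR_BGR2GRAY).astype(np.float32)
roi=[252,150,40,78]
def rend(p):
    im=np.full((roi[3]*S,roi[2]*S),100,np.float32)
    q=lambda x0,x1,y0,y1,z: proj(s,tf([[x0,y0,z],[x1,y0,z],[x1,y1,z],[x0,y1,z]],*p[:3]))
    fill(im,q(-.1075,.1075,p[3],p[3]+.225,.0),roi,200.); fill(im,q(-.1075,.1075,p[3],p[3]+.225,.012),roi,235.)
    fill(im,q(-.097,.097,-.035,.035,.02),roi,90.)
    for k in(-.062,0,.062): fill(im,q(k-.027,k+.027,-.027,.027,.013),roi,235.)
    return cv2.resize(im,(roi[2],roi[3]),interpolation=cv2.INTER_AREA)
o=g[roi[1]:roi[1]+roi[3],roi[0]:roi[0]+roi[2]]
f=lambda p:-np.corrcoef(rend(p).ravel(),o.ravel())[0,1]
c=back(s,(110+442/2.76,95+255/2.76),.012); print("c0",c)
r=min((minimize(f,[c[0],c[1],a,-.05],method="Nelder-Mead",options=dict(initial_simplex=np.array([c[0],c[1],a,-.05])+np.array([[0,0,0,0],[.01,0,0,0],[0,.01,0,0],[0,0,.1,0],[0,0,0,.01]]),xatol=1e-4,fatol=1e-5)) for a in(-.1,0,.1)),key=lambda r:r.fun)
print("fixture",r.x.round(4),r.fun)
v=np.hstack([o,rend(r.x)]); cv2.imwrite("pics/fix.png",cv2.resize(v,None,fx=7,fy=7))
for n,s,b in(("top",sh[0],(300,160,95,105)),("side",sh[1],(240,130,90,70))):
    a=s["img"][b[1]:b[1]+b[3],b[0]:b[0]+b[2]]; k=5.7 if n=="top" else 8
    cv2.imwrite(f"pics/c_{n}.png",cv2.resize(a,None,fx=k,fy=k,interpolation=cv2.INTER_CUBIC))
E
python3 m1.py
```

```text
valve [0.5809 0.3134 0.5345] 111.7 [0.5816 0.3123 0.4622] [0.5796 0.3143 0.5893]
valve [ 0.5139  0.4032 -0.3513] 192.2 [ 0.5147  0.4028 -0.2481] [ 0.5138  0.4029 -0.4424]
valve [0.4372 0.3067 0.6211] 60.4 [0.4379 0.3056 0.5518] [0.4364 0.3079 0.6195]
c0 [ 0.564784   -0.05069358  0.012     ]
fixture [ 0.566  -0.0479  0.1091 -0.0476] -0.9185179370096221[ WARN:0@2.084] global loadsave.cpp:1063 imwrite_ Unsupported depth image for selected encoder is fallbacked to CV_8U.
```

View pics/fix.png

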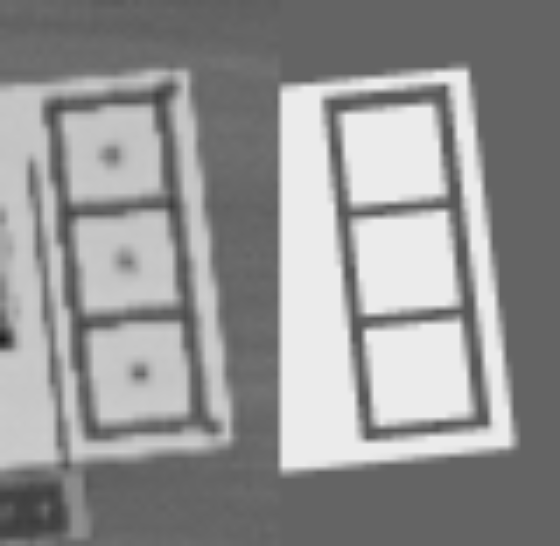

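View pics/c_top.png

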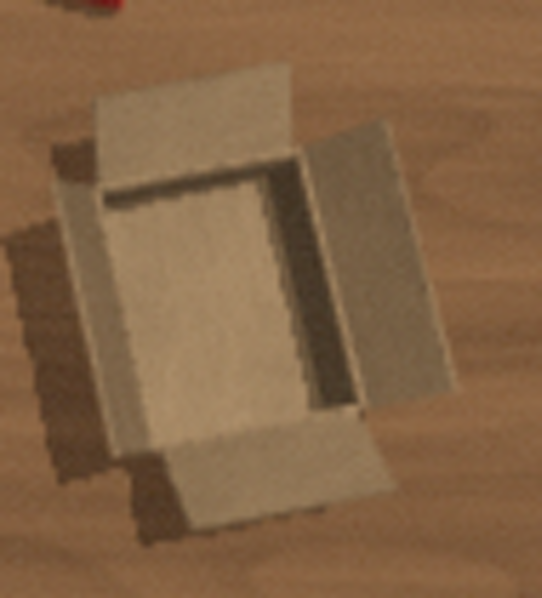

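View pics/c_side.png

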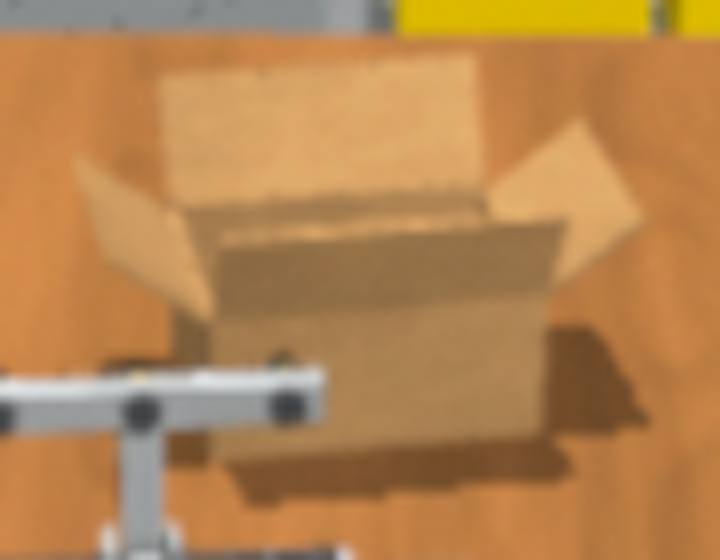

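The fixture fit agrees with the picture, and dark centre dots mark the pockets at about (111,155), (126,262) and (140,372). The carton's hinge lines and flap corners are clear in both views, for example the −y hinge from (302,153) to (360,408) in the top crop. I'll fit the carton from those corners and refine the fixture from the dots.

```bash
cat > m2.py <<'E'
from h import *
from scipy.optimize import least_squares
T,D=sh=shots()
def pts(q):
    a,b,A,B=q; e=lambda t:(62*np.cos(t),78+62*np.sin(t)); l=lambda t:(69-68*np.cos(t),82+68*np.sin(t))
    (ax,az),(bx,bz)=e(a),e(b);(Ay,Az),(By,Bz)=l(A),l(B)
    t=[[86,-69,82],[-86,-69,82],[86,-By,Bz],[-86,-By,Bz],[86-ax,64,az],[86-ax,-64,az],[-86+bx,64,bz],[-86+bx,-64,bz],[86,Ay,Az],[-86,Ay,Az]]
    d=[[86,Ay,Az],[-86,Ay,Az],[86,69,82],[-86,69,82],[86,-By,Bz],[-86,-By,Bz],[86,-69,82],[-86,-69,82],[86,69,0],[-86,69,0],[86-ax,-64,az],[86-ax,64,az],[-86+bx,-64,bz],[-86+bx,64,bz]]
    return np.array(t)/1e3,np.array(d)/1e3
ut=np.array([[302,153],[360,408],[388,120],[458,388],[97,98],[290,65],[190,530],[395,488],[55,182],[115,457]])/5.7+[300,160]-.4
ud=np.array([[220,245],[565,222],[215,318],[545,290],[160,75],[475,55],[178,205],[485,190],[212,460],[543,432],[78,158],[105,258],[582,118],[645,218]])/8+[240,130]-.4
def res(p):
    t,d=pts(p[3:]); return np.r_[(proj(T,tf(t,*p[:3]))-ut).ravel(),(proj(D,tf(d,*p[:3]))-ud).ravel()]
r=least_squares(res,[.5,-.37,.2,2.4,2.4,2.1,2.1],loss="soft_l1"); print("carton",r.x.round(4)); print(np.abs(res(r.x)).reshape(-1,2).max(1).round(1))
g=cv2.cvtColor(T["img"],cv2.COLOR_BGR2GRAY).astype(float); W=[]
for u in[(111,155),(126,262),(140,372)]:
    c=np.array(u)/7+[252,150]; i,j=int(round(c[1]-.5)),int(round(c[0]-.5)); w=g[i-2:i+3,j-2:j+3]; w=np.clip(np.median(w)-8-w,0,None)
    yy,xx=np.mgrid[i-2:i+3,j-2:j+3]; W.append(back(T,((w*xx).sum()/w.sum(),(w*yy).sum()/w.sum()),.012)[:2])
W=np.array(W); print("dots",W.round(4).tolist(),"mean",W.mean(0).round(4),np.linalg.norm(W[0]-W[2]),np.arctan2(*(W[0]-W[2])[::-1]).round(4))
for n in("mug","bin","tape"):
    d=spotter.trace(n,T)[0]; ys,xs=np.nonzero(d["region"]); print(n,[back(T,(u,v),.08)[:2].round(3).tolist() for u,v in((xs.min(),ys.min()),(xs.max(),ys.max()))])
E
python3 m2.py
```

```text
carton [ 0.4615 -0.2984  0.185   2.5194  2.4971  2.1309  2.1905]
[0.9 1.1 0.1 1.  0.9 0.3 0.3 0.3 0.7 0.6 0.8 1.  0.5 0.4 0.2 0.1 0.9 1.5
 0.2 0.2 0.4 0.4 0.1 0.1]
dots [[0.6273, -0.0406], [0.5665, -0.0484], [0.5042, -0.0554]] mean [ 0.566  -0.0481] 0.12392707178739475 0.1203
mug [[0.803, 0.278], [0.699, 0.168]]
bin [[0.835, 0.094], [0.707, -0.067]]
tape [[0.795, -0.197], [0.66, -0.268]]
```

```bash
python3 -c "
from h import *
print(delta([.581,.3134,.12],2.10))"
```

```text
([-0.4899, -0.1076, 0.0965], [0.0, -0.0, 45.9])
```

Request:
{"op": "servo_tool", "data": {
  "commands": [-0.49,-0.1076,0.0965,0,0,45.9,0.07,-0.49,-0.1076,0.0965,0,0,45.9,0.07,-0.49,-0.1076,0.0965,0,0,45.9,0.07,-0.49,-0.1076,0.0965,0,0,45.9,0.07,-0.49,-0.1076,0.0965,0,0,45.9,0.07,-0.49,-0.1076,0.0965,0,0,45.9,0.07,-0.49,-0.1076,0.0965,0,0,45.9,0.07,-0.49,-0.1076,0.0965,0,0,45.9,0.07,-0.49,-0.1076,0.0965,0,0,45.9,0.07,-0.49,-0.1076,0.0965,0,0,45.9,0.07]
}}

```text
time: 2.4
tool_pos: [0.581, 0.3131, 0.1194]
ee_rot: [-3.14, -0.001, 2.1]
wrist_force: [0.1, -0.6, 0.1]
width: 0.07
finger_force: 0.0
```

```bash
python3 -c "
from h import *
o=robot.get_obs();print(o['time'],o['tool_pos'],o['ee_rot'],o['joint_positions'][5])
print(delta([.581,.3134,.032],2.10))"
```

```text
2.4 [0.58102136 0.31314531 0.1193908 ] [-3.14034402e+00 -8.86159553e-04  2.09959051e+00] -0.12072205343761053
([0.0002, 0.0002, 0.0874], [-0.1, -0.1, -0.0])
```

Request:
{"op": "servo_tool", "data": {
  "commands": [0,0,0.06,0,0,0,0.07,0,0,0.0875,0,0,0,0.07,0,0,0.0875,0,0,0,0.07,0,0,0.0875,0,0,0,0.02,0,0,0.0875,0,0,0,0.02,0,0,0.0875,0,0,0,0.02,0,0,0.0875,0,0,0,0.02,0,0,0.04,0,0,0,0.02,0,0,-0.02,0,0,0,0.02,0,0,-0.08,0,0,0,0.02]
}}

```text
time: 3.65
tool_pos: [0.5803, 0.3129, 0.1998]
ee_rot: [-3.138, -0.001, 2.1]
wrist_force: [0.5, 1.3, -4.3]
width: 0.0277
finger_force: 30.0
```

```bash
python3 -c "
from h import *
print(delta([.6275,-.0407,.25],1.689),delta([.6275,-.0407,.043],1.689))"
```

```text
([-0.329, -0.1381, -0.05], [-0.2, 0.0, 23.6]) ([-0.3291, -0.1373, 0.157], [-0.2, 0.0, 23.6])
```

Request:
{"op": "servo_tool", "data": {
  "commands": [0,0,-0.05,0,0,0,0.02,-0.329,-0.138,-0.05,0,0,23.6,0.02,-0.329,-0.138,-0.05,0,0,23.6,0.02,-0.329,-0.138,-0.05,0,0,23.6,0.02,-0.329,-0.138,-0.05,0,0,23.6,0.02,-0.329,-0.138,-0.05,0,0,23.6,0.02,-0.329,-0.138,-0.05,0,0,23.6,0.02,-0.329,-0.138,-0.05,0,0,23.6,0.02,-0.329,-0.138,-0.05,0,0,23.6,0.02,-0.329,-0.138,-0.05,0,0,23.6,0.02]
}}

```text
time: 4.9
tool_pos: [0.6281, -0.0388, 0.2496]
ee_rot: [-3.141, -0.001, 1.691]
wrist_force: [-0.3, 0.2, -4.6]
width: 0.0276
finger_force: 30.0
```

```bash
python3 -c "
from h import *
s=snapshot('side');b=(190,130,130,110);a=s['img'][b[1]:b[1]+b[3],b[0]:b[0]+b[2]]
cv2.imwrite('pics/p1.png',cv2.resize(a,None,fx=5,fy=5,interpolation=cv2.INTER_CUBIC))
print(robot.get_obs()['wrist_force'],delta([.6275,-.0407,.043],1.689))"
```

```text
[ 1.2111744   0.30252525 -3.26900307] ([-0.0019, -0.0008, 0.2068], [-0.0, -0.0, 0.1])
```

View pics/p1.png

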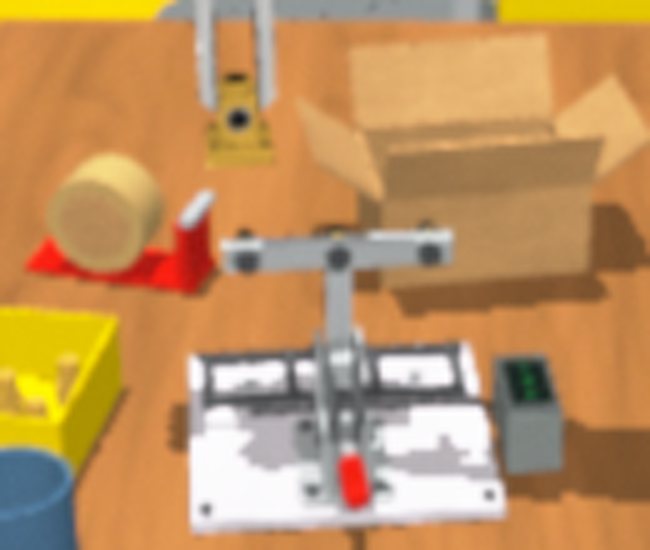

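The valve is held squarely between the fingers at about (240,120) and hangs above the nest's +x end. Next I lower it.

Request:
{"op": "servo_tool", "data": {
  "commands": [-0.0019,-0.0008,0.05,0,0,0,0.02,-0.0019,-0.0008,0.1,0,0,0,0.02,-0.0019,-0.0008,0.15,0,0,0,0.02,-0.0019,-0.0008,0.175,0,0,0,0.02,-0.0019,-0.0008,0.19,0,0,0,0.02,-0.0019,-0.0008,0.2,0,0,0,0.02,-0.0019,-0.0008,0.2065,0,0,0,0.02,-0.0019,-0.0008,0.2065,0,0,0,0.02]
}}

```text
time: 5.95
tool_pos: [0.6267, -0.0419, 0.0528]
ee_rot: [-3.141, 0.001, 1.69]
wrist_force: [-17.6, 1.8, 26.1]
width: 0.0279
finger_force: 30.0
```

Request:
{"op": "servo_tool", "data": {
  "commands": [0,0,-0.02,0,0,0,0.02,0,0,-0.02,0,0,0,0.02]
}}

```text
time: 6.2
tool_pos: [0.6306, -0.0423, 0.0672]
ee_rot: [3.133, 0.002, 1.689]
wrist_force: [-0.0, -0.6, -4.1]
width: 0.0277
finger_force: 30.0
```

```bash
python3 -c "
from h import *
print(robot.get_obs())
v=[]
for n,b in(('top',(230,145,65,90)),('side',(215,165,80,70))):
    s=snapshot(n);a=s['img'][b[1]:b[1]+b[3],b[0]:b[0]+b[2]]
    v.append(cv2.resize(a,(390,540) if n=='top' else (400,350),interpolation=cv2.INTER_CUBIC))
v[1]=cv2.copyMakeBorder(v[1],0,190,0,0,0)
cv2.imwrite('pics/p2.png',np.hstack(v))"
```

```text
{'time': 6.2, 'joint_positions': array([-1.56774229e-01,  3.31360094e-01,  1.38138176e+00,  2.46764987e-04,
        1.42049299e+00, -2.75249715e-01]), 'qvel': array([-0.00132134,  0.03461864,  0.04107323, -0.00154512, -0.00497365,
        0.00036859]), 'joint_torque': array([ 7.03889737e-02, -4.50634754e+01, -3.01278341e+01,  7.50405318e-02,
        2.05278941e-01, -1.40314260e-03]), 'tool_pos': array([ 0.63056952, -0.04228835,  0.067158  ]), 'ee_rot': array([3.13348305e+00, 2.03643242e-03, 1.68922762e+00]), 'wrist_force': array([-0.04856382, -0.63310934, -4.05109869]), 'wrist_torque': array([-0.08535295,  0.0241798 ,  0.0023539 ]), 'finger_force': 29.996260106563568, 'width': 0.02765717649582765}
```

View pics/p2.png

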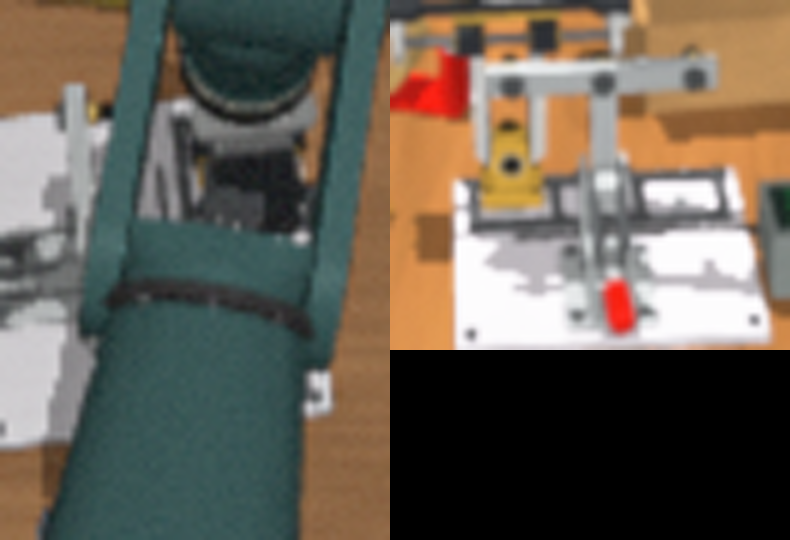

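Request:
{"op": "servo_tool", "data": {
  "commands": [0,0,-0.003,0,0,0,0.02,0,0,-0.003,0,0,0,0.02,0,0,-0.003,0,0,0,0.02]
}}

```text
time: 6.68
tool_pos: [0.6275, -0.0422, 0.0658]
ee_rot: [-3.141, -0.0, 1.689]
wrist_force: [0.2, 0.4, -4.6]
width: 0.0277
finger_force: 30.0
```

```bash
python3 -c "
from h import *
s=snapshot('side')
# fit in-hand valve, side view only: compare with predicted
o=robot.get_obs();print(o['tool_pos'],o['ee_rot'])
z=o['tool_pos'][2]-.029
from scipy.optimize import minimize
c=proj(s,[[o['tool_pos'][0],o['tool_pos'][1],z+.025]])[0];roi=[int(c[0])-14,int(c[1])-16,29,30]
m=brass(s['img'])[roi[1]:roi[1]+30,roi[0]:roi[0]+29];m=cv2.morphologyEx(m,cv2.MORPH_CLOSE,np.ones((3,3),np.uint8)).astype(np.float32)
for f in [lambda p: np.abs(valvemask(s,[p[0],o['tool_pos'][1],.118],roi,p[1])-m).sum()]:
    r=minimize(f,[o['tool_pos'][0],z],method='Nelder-Mead',options=dict(initial_simplex=[[o['tool_pos'][0],z],[o['tool_pos'][0]+.01,z],[o['tool_pos'][0],z+.01]]));print(r.x,r.fun,z)
print(delta([.6275,-.0407,.06],1.689))"
```

```text
[ 0.62756463 -0.04223983  0.06595982] [-3.14095069e+00 -2.76086151e-04  1.68873301e+00]
[0.62620473 0.01976571] 18.25 0.03695981621204729
([0.0015, 0.0001, 0.006], [-0.0, -0.0, -0.0])
```

```bash
python3 -c "
from h import *
s=snapshot('side');o=robot.get_obs();t=o['tool_pos'];b=(218,170,50,42)
a=cv2.resize(s['img'][b[1]:b[1]+b[3],b[0]:b[0]+b[2]],None,fx=8,fy=8,interpolation=cv2.INTER_CUBIC);out=[]
for off in(.029,.041):
    im=a.copy()
    for B in VB:
        q=proj(s,tf(B,t[0],t[1],.118,t[2]-off)); cv2.polylines(im,[cv2.convexHull(((q-b[:2]+.5)*8).astype(np.int32))],True,(0,0,255),1)
    out.append(im)
cv2.imwrite('pics/p3.png',np.hstack(out))"
```

```text
(no output)
```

View pics/p3.png

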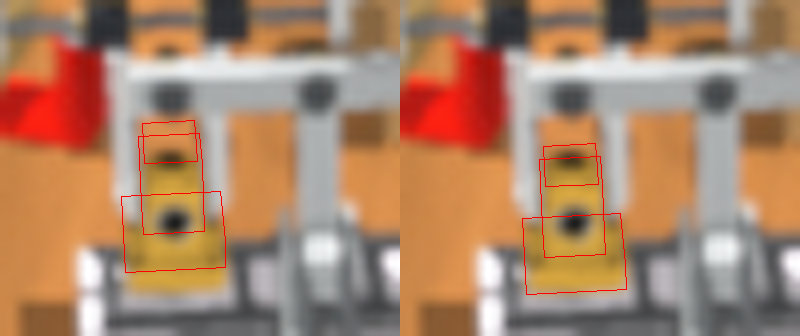

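With the 41 mm offset (right half) the outline matches: the grip slackened earlier and the valve slid about 12 mm down. So it had actually touched the pocket floor. I'll lower to TCP z 0.0535 and release.

Request:
{"op": "servo_tool", "data": {
  "commands": [0.0015,0,0,0,0,0,0.02,0.0015,0,0.004,0,0,0,0.02,0.0015,0,0.008,0,0,0,0.02,0.0015,0,0.012,0,0,0,0.02,0.0015,0,0.0125,0,0,0,0.02,0.0015,0,0.0125,0,0,0,0.02]
}}

```text
time: 7.52
tool_pos: [0.6275, -0.0407, 0.0539]
ee_rot: [-3.142, -0.0, 1.689]
wrist_force: [-0.0, 0.9, -3.9]
width: 0.0277
finger_force: 30.0
```

Request:
{"op": "servo_tool", "data": {
  "commands": [0,0,0.001,0,0,0,0.02,0,0,0.001,0,0,0,0.05,0,0,0.001,0,0,0,0.05,0,0,0.001,0,0,0,0.05,0,0,-0.02,0,0,0,0.05,0,0,-0.08,0,0,0,0.05,0,0,-0.14,0,0,0,0.05,0,0,-0.2,0,0,0,0.05,0,0,-0.2,0,0,0,0.05]
}}

```text
time: 8.65
tool_pos: [0.6301, -0.0411, 0.2625]
ee_rot: [3.127, 0.004, 1.689]
wrist_force: [0.1, 0.3, -0.2]
width: 0.0499
finger_force: 0.0
```

```bash
python3 -c "
from h import *
sh=shots()
print('placed',fitvalve(sh[1:],[.6275,-.0407],.012))
for p in((.5139,.4032),(.4372,.3067)): print(fitvalve(sh,p))
s=sh[1];b=(218,170,50,42);a=cv2.resize(s['img'][b[1]:b[1]+b[3],b[0]:b[0]+b[2]],None,fx=8,fy=8,interpolation=cv2.INTER_CUBIC)
for B in VB:
    q=proj(s,tf(B,.6275,-.0407,.118,.012)); cv2.polylines(a,[cv2.convexHull(((q-b[:2]+.5)*8).astype(np.int32))],True,(0,0,255),1)
cv2.imwrite('pics/p4.png',a)
print(delta([.5139,.4030,.25],2.79),delta([.5139,.4030,.12],2.79),delta([.5139,.4030,.12],1.22))"
```

```text
placed (array([ 0.62756717, -0.04343678,  0.21486723]), np.float64(24.3125))
(array([ 0.51320007,  0.40289891, -0.35784412]), np.float64(85.0))
(array([0.43751004, 0.30703353, 0.57572177]), np.float64(82.0625))
([0.4541, -0.0609, 0.0045], [0.1, 0.1, -63.1]) ([0.4542, -0.0612, 0.1345], [0.1, 0.1, -63.1]) ([0.4542, -0.0612, 0.1345], [0.1, 0.0, 26.9])
```

View pics/p4.png

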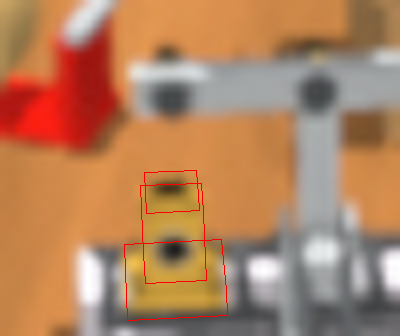

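The valve stands in pocket 2 and matches the predicted outline, so it is seated. Next is valve 2.

Request:
{"op": "servo_tool", "data": {
  "commands": [0.12,-0.016,0.0,0,0,10,0.07,0.24,-0.032,0.0,0,0,20,0.07,0.454,-0.061,0.1345,0,0,26.9,0.07,0.454,-0.061,0.1345,0,0,26.9,0.07,0.454,-0.061,0.1345,0,0,26.9,0.07,0.454,-0.061,0.1345,0,0,26.9,0.07,0.454,-0.061,0.1345,0,0,26.9,0.07,0.454,-0.061,0.1345,0,0,26.9,0.07,0.454,-0.061,0.1345,0,0,26.9,0.07,0.454,-0.061,0.1345,0,0,26.9,0.07]
}}

```text
time: 10.0
tool_pos: [0.5129, 0.4019, 0.1176]
ee_rot: [-3.14, 0.003, 1.219]
wrist_force: [0.4, 0.5, 0.6]
width: 0.07
finger_force: 0.0
```

Request:
{"op": "servo_tool", "data": {
  "commands": [0,0,0,0,0,0,0.07,0,0,0,0,0,0,0.07]
}}

```text
time: 10.25
tool_pos: [0.5144, 0.4019, 0.1204]
ee_rot: [3.141, -0.001, 1.217]
wrist_force: [0.4, 0.5, -0.1]
width: 0.0699
finger_force: 0.0
```

```bash
python3 -c "
from h import *
sh=shots(); print(fitvalve(sh[1:],(.5135,.403)))
print(delta([.5135,.403,.030],1.214))"
```

```text
(array([ 0.5134797 ,  0.40351909, -0.39154033]), np.float64(50.8125))
([0.0005, -0.001, 0.0902], [0.0, -0.1, 0.2])
```

Request:
{"op": "servo_tool", "data": {
  "commands": [0.0005,-0.001,0.05,0,0,0,0.07,0.0005,-0.001,0.085,0,0,0,0.07,0.0005,-0.001,0.09,0,0,0,0.07,0.0005,-0.001,0.09,0,0,0,0.02,0.0005,-0.001,0.09,0,0,0,0.02,0.0005,-0.001,0.09,0,0,0,0.02,0.0005,-0.001,0.09,0,0,0,0.02,0,0,0.04,0,0,0,0.02,0,0,-0.02,0,0,0,0.02,0,0,-0.08,0,0,0,0.02]
}}

```text
time: 11.6
tool_pos: [0.5128, 0.4025, 0.1998]
ee_rot: [-3.14, 0.002, 1.219]
wrist_force: [0.5, -0.3, -3.3]
width: 0.0274
finger_force: 30.0
```

```bash
python3 -c "
from h import *
print(delta([.566,-.048,.25],1.689))"
```

```text
([-0.4047, 0.205, -0.0497], [-0.1, 0.1, -26.9])
```

Request:
{"op": "servo_tool", "data": {
  "commands": [0,0,-0.05,0,0,0,0.02,-0.4047,0.205,-0.05,0,0,-26.9,0.02,-0.4047,0.205,-0.05,0,0,-26.9,0.02,-0.4047,0.205,-0.05,0,0,-26.9,0.02,-0.4047,0.205,-0.05,0,0,-26.9,0.02,-0.4047,0.205,-0.05,0,0,-26.9,0.02,-0.4047,0.205,-0.05,0,0,-26.9,0.02,-0.4047,0.205,-0.05,0,0,-26.9,0.02,-0.4047,0.205,-0.05,0,0,-26.9,0.02,-0.4047,0.205,-0.05,0,0,-26.9,0.02]
}}

```text
time: 12.85
tool_pos: [0.5663, -0.0484, 0.2485]
ee_rot: [-3.14, -0.001, 1.687]
wrist_force: [0.3, 1.4, -2.6]
width: 0.0275
finger_force: 30.0
```

Request:
{"op": "servo_tool", "data": {
  "commands": [0,0,0.02,0,0,0,0.02,0,0,0.07,0,0,0,0.02,0,0,0.12,0,0,0,0.02,0,0,0.15,0,0,0,0.02,0,0,0.15,0,0,0,0.02,0,0,0.15,0,0,0,0.02,0,0,0.15,0,0,0,0.02]
}}

```text
time: 13.72
tool_pos: [0.5682, -0.0473, 0.1022]
ee_rot: [3.137, 0.001, 1.69]
wrist_force: [-0.0, -0.2, -3.7]
width: 0.0279
finger_force: 30.0
```

```bash
cat > inhand.py <<'E'
from h import *
import sys
tx,ty,tz,psi,v=map(float,sys.argv[1:6])
s=snapshot("side");o=robot.get_obs();t=o["tool_pos"];print(t,o["wrist_force"].round(1))
c=proj(s,[[t[0],t[1],t[2]]])[0];roi=[int(c[0])-14,int(c[1])-16,29,34]
m=brass(s["img"])[roi[1]:roi[1]+34,roi[0]:roi[0]+29];m=cv2.morphologyEx(m,cv2.MORPH_CLOSE,np.ones((3,3),np.uint8)).astype(np.float32)
f=lambda p: np.abs(valvemask(s,[p[0],t[1],v],roi,t[2]-p[1])-m).sum()
for z in(.025,.035,.045):
    r=minimize(f,[t[0],z],method="Nelder-Mead",options=dict(initial_simplex=[[t[0],z],[t[0]+.008,z],[t[0],z+.008]]));print("x,offset",r.x.round(4),round(float(r.fun),1))
print(delta([tx,ty,tz],psi))
E
python3 inhand.py .566 -.048 .041 1.689 .118
```

```text
[ 0.56801847 -0.04744061  0.10189177] [-0.   0.4 -3.8]
x,offset [0.5697 0.049 ] 215.1
x,offset [0.5688 0.0491] 215.2
x,offset [0.5688 0.0485] 215.4
([-0.0003, -0.0023, 0.0609], [0.2, 0.1, 0.0])
```

Request:
{"op": "servo_tool", "data": {
  "commands": [0,-0.001,0.02,0,0,0,0.02,0,-0.001,0.035,0,0,0,0.02,0,-0.001,0.035,0,0,0,0.02,0,-0.001,0.035,0,0,0,0.02,0,-0.001,0.035,0,0,0,0.02]
}}

```text
time: 14.4
tool_pos: [0.5664, -0.0479, 0.0655]
ee_rot: [3.14, 0.0, 1.689]
wrist_force: [0.0, -0.1, -2.9]
width: 0.0276
finger_force: 30.0
```

```bash
python3 inhand.py .566 -.048 .041 1.689 .118
```

```text
[ 0.56624582 -0.04782634  0.0653705 ] [ 0.2 -0.2 -3.2]
x,offset [0.6279 0.0606] 60.2
x,offset [0.6288 0.0595] 60.0
x,offset [0.6288 0.0596] 60.1
([-0.0001, -0.0003, 0.0244], [0.1, 0.0, -0.0])
```

Request:
{"op": "servo_tool", "data": {
  "commands": [0,0,0.008,0,0,0,0.02,0,0,0.016,0,0,0,0.02,0,0,0.022,0,0,0,0.02,0,0,0.0255,0,0,0,0.02,0,0,0.0255,0,0,0,0.02,0,0,0.0255,0,0,0,0.02]
}}

```text
time: 15.2
tool_pos: [0.5672, -0.0498, 0.0516]
ee_rot: [3.136, 0.006, 1.689]
wrist_force: [-19.2, -0.0, 45.1]
width: 0.0277
finger_force: 30.1
```

Request:
{"op": "servo_tool", "data": {
  "commands": [0,0,-0.012,0,0,0,0.02,0,0,-0.012,0,0,0,0.02,0,0,-0.012,0,0,0,0.02]
}}

```text
time: 15.58
tool_pos: [0.5665, -0.048, 0.0517]
ee_rot: [3.14, 0.001, 1.689]
wrist_force: [-0.2, 0.6, 6.7]
width: 0.0276
finger_force: 30.0
```

```bash
python3 -c "
from h import *
s=snapshot('side');o=robot.get_obs();t=o['tool_pos'];print(t,o['wrist_force']);b=(222,170,56,45)
a=cv2.resize(s['img'][b[1]:b[1]+b[3],b[0]:b[0]+b[2]],None,fx=8,fy=8,interpolation=cv2.INTER_CUBIC)
for B in VB:
    q=proj(s,tf(B,t[0],t[1],.118,t[2]-.0395)); cv2.polylines(a,[cv2.convexHull(((q-b[:2]+.5)*8).astype(np.int32))],True,(0,0,255),1)
cv2.imwrite('pics/p5.png',a);print(delta([.566,-.048,.052],1.689))"
```

```text
[ 0.56652521 -0.04793231  0.05171793] [-0.95931366  0.47533066  6.22597269]
([-0.0, -0.0005, -0.0003], [0.1, 0.0, -0.0])
```

View pics/p5.png

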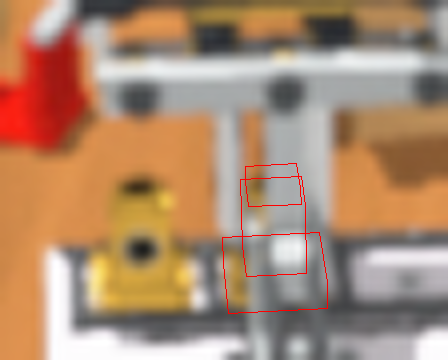

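The left edge of the valve's foot agrees with the outline, so it is seated. The offset comes from my lifting before the fingers had closed, and I'll allow longer next time.

Request:
{"op": "servo_tool", "data": {
  "commands": [0,0,0,0,0,0,0.05,0,0,0,0,0,0,0.05,0,0,0,0,0,0,0.05,0,0,-0.02,0,0,0,0.05,0,0,-0.08,0,0,0,0.05,0,0,-0.14,0,0,0,0.05,0,0,-0.2,0,0,0,0.05,0,0,-0.2,0,0,0,0.05]
}}

```text
time: 16.62
tool_pos: [0.5682, -0.0481, 0.2579]
ee_rot: [3.129, 0.004, 1.689]
wrist_force: [-0.1, -0.6, -0.2]
width: 0.05
finger_force: 0.0
```

```bash
python3 -c "
from h import *
sh=shots(); print(fitvalve(sh,(.4375,.307)))
print(delta([.4375,.307,.12],2.15))"
```

```text
(array([0.43726704, 0.30672016, 0.61896737]), np.float64(64.125))
([0.3674, -0.0858, 0.131], [0.0, 0.0, -26.4])
```

Request:
{"op": "servo_tool", "data": {
  "commands": [0.12,-0.028,0.0,0,0,-8,0.05,0.22,-0.051,0.0,0,0,-16,0.05,0.3674,-0.0858,0.131,0,0,-27.4,0.05,0.3674,-0.0858,0.131,0,0,-27.4,0.05,0.3674,-0.0858,0.131,0,0,-27.4,0.05,0.3674,-0.0858,0.131,0,0,-27.4,0.05,0.3674,-0.0858,0.131,0,0,-27.4,0.05,0.3674,-0.0858,0.131,0,0,-27.4,0.05,0.3674,-0.0858,0.131,0,0,-27.4,0.05,0.3674,-0.0858,0.131,0,0,-27.4,0.05]
}}

```text
time: 17.98
tool_pos: [0.438, 0.306, 0.1204]
ee_rot: [3.141, 0.0, 2.165]
wrist_force: [0.6, 0.5, 0.2]
width: 0.0503
finger_force: 0.0
```

```bash
python3 -c "
from h import *
sh=shots(); print(fitvalve(sh[1:],(.4375,.307)))
print(delta([.4375,.307,.032],2.17))"
```

```text
(array([0.43724577, 0.30875767, 0.61544906]), np.float64(36.9375))
([0.001, -0.0002, 0.0887], [0.1, 0.0, -0.3])
```

Request:
{"op": "servo_tool", "data": {
  "commands": [0.001,0,0.05,0,0,0,0.05,0.001,0,0.0885,0,0,0,0.05,0.001,0,0.0885,0,0,0,0.05,0.001,0,0.0885,0,0,0,0.05,0.001,0,0.0885,0,0,0,0.02,0.001,0,0.0885,0,0,0,0.02,0.001,0,0.0885,0,0,0,0.02,0.001,0,0.0885,0,0,0,0.02,0.001,0,0.0885,0,0,0,0.02,0.001,0,0.0885,0,0,0,0.02]
}}

```text
time: 19.32
tool_pos: [0.4362, 0.3075, 0.0327]
ee_rot: [-3.141, 0.0, 2.167]
wrist_force: [-2.9, -2.4, 6.0]
width: 0.028
finger_force: 30.0
```

Request:
{"op": "servo_tool", "data": {
  "commands": [0,0,-0.05,0,0,0,0.02,0,0,-0.1,0,0,0,0.02,0,0,-0.16,0,0,0,0.02,0,0,-0.215,0,0,0,0.02]
}}

```text
time: 19.82
tool_pos: [0.4364, 0.3078, 0.2478]
ee_rot: [3.141, -0.0, 2.167]
wrist_force: [0.5, 0.3, -3.6]
width: 0.0281
finger_force: 30.0
```

```bash
python3 -c "
from h import *
print(delta([.5045,-.0554,.245],1.689))"
```

```text
([-0.3388, -0.1476, 0.0027], [0.0, -0.0, 27.4])
```

Request:
{"op": "servo_tool", "data": {
  "commands": [-0.3388,-0.1476,0.0,0,0,27.4,0.02,-0.3388,-0.1476,0.0,0,0,27.4,0.02,-0.3388,-0.1476,0.0,0,0,27.4,0.02,-0.3388,-0.1476,0.0,0,0,27.4,0.02,-0.3388,-0.1476,0.0,0,0,27.4,0.02,-0.3388,-0.1476,0.0,0,0,27.4,0.02,-0.3388,-0.1476,0.0,0,0,27.4,0.02,-0.3388,-0.1476,0.0,0,0,27.4,0.02]
}}

```text
time: 20.82
tool_pos: [0.5045, -0.0552, 0.2457]
ee_rot: [-3.141, -0.001, 1.688]
wrist_force: [-0.8, -0.0, -3.3]
width: 0.0277
finger_force: 30.0
```

Request:
{"op": "servo_tool", "data": {
  "commands": [0,0,0.05,0,0,0,0.02,0,0,0.1,0,0,0,0.02,0,0,0.15,0,0,0,0.02,0,0,0.18,0,0,0,0.02,0,0,0.18,0,0,0,0.02,0,0,0.18,0,0,0,0.02,0,0,0.18,0,0,0,0.02]
}}

```text
time: 21.7
tool_pos: [0.5064, -0.0553, 0.0689]
ee_rot: [3.137, 0.001, 1.69]
wrist_force: [0.7, 0.1, -3.3]
width: 0.0277
finger_force: 30.0
```

```bash
python3 inhand.py .5045 -.0554 .0425 1.689 .118
```

```text
[ 0.50620543 -0.05542059  0.06868609] [ 0.3  0.5 -2.8]
x,offset [0.5055 0.0285] 102.7
x,offset [0.5054 0.0278] 103.2
x,offset [0.5054 0.0285] 102.9
([0.0003, -0.0018, 0.0262], [0.2, 0.1, 0.0])
```

Request:
{"op": "servo_tool", "data": {
  "commands": [0,-0.0005,0.006,0,0,0,0.02,0,-0.0005,0.006,0,0,0,0.02,0,-0.0005,0.006,0,0,0,0.02,0,-0.0005,0.012,0,0,0,0.02,0,-0.0005,0.018,0,0,0,0.02,0,-0.0005,0.023,0,0,0,0.02,0,-0.0005,0.026,0,0,0,0.02,0,-0.0005,0.026,0,0,0,0.02,0,-0.0005,0.026,0,0,0,0.02]
}}

```text
time: 22.88
tool_pos: [0.504, -0.0554, 0.0416]
ee_rot: [-3.141, -0.0, 1.689]
wrist_force: [-4.4, -0.1, 5.5]
width: 0.0278
finger_force: 30.0
```

Request:
{"op": "servo_tool", "data": {
  "commands": [0,0,0,0,0,0,0.05,0,0,0,0,0,0,0.05,0,0,0,0,0,0,0.05,0,0,-0.02,0,0,0,0.05,0,0,-0.08,0,0,0,0.05,0,0,-0.14,0,0,0,0.05,0,0,-0.2,0,0,0,0.05,0,0,-0.2,0,0,0,0.05]
}}

```text
time: 23.88
tool_pos: [0.5071, -0.0561, 0.2472]
ee_rot: [3.129, 0.004, 1.689]
wrist_force: [-0.1, -0.1, -0.4]
width: 0.0501
finger_force: 0.0
```

```bash
python3 -c "
from h import *
sh=shots()
print('p0',fitvalve(sh[1:],[.5045,-.0554],.012))
for s,b,n in((sh[1],(215,165,85,70),'p6'),):
    cv2.imwrite('pics/p6.png',cv2.resize(s['img'][b[1]:b[1]+b[3],b[0]:b[0]+b[2]],None,fx=8,fy=8,interpolation=cv2.INTER_CUBIC))
s=sh[0];d=cv2.cvtColor(s['img'],cv2.COLOR_BGR2HSV).astype(int)
m=((d[...,0]<6)|(d[...,0]>174))&(d[...,1]>150)&(d[...,2]>80);m[:, :180]=0;m[:,240:]=0;m[:165]=0;m[215:]=0
ys,xs=np.nonzero(m);print('red',xs.min(),xs.max(),ys.min(),ys.max(),back(s,(xs.mean(),ys.mean()),.079))
s=sh[1];d=cv2.cvtColor(s['img'],cv2.COLOR_BGR2HSV).astype(int)
m=((d[...,0]<6)|(d[...,0]>174))&(d[...,1]>150)&(d[...,2]>80);m[:, :240]=0;m[:205]=0
ys,xs=np.nonzero(m);print('red',xs.mean(),ys.mean(),back(s,(xs.mean(),ys.mean()),.079))
print(delta([.537,.1973,.15],1.689))"
```

```text
p0 (array([ 0.50363283, -0.05617949,  0.0907838 ]), np.float64(146.625))
red 197 215 188 193 [0.53999251 0.18954334 0.079     ]
red 260.4418604651163 225.7674418604651 [0.53892304 0.19224362 0.079     ]
([0.2473, 0.0619, 0.0908], [0.1, 0.0, -0.0])
```

View pics/p6.png

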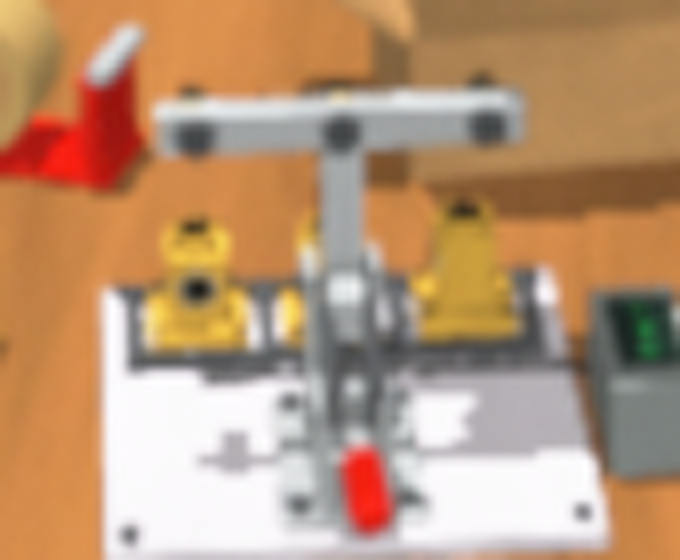

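All three valves are upright in their pockets: (195,290), (300,280) behind the clamp, and (465,270). The red handle lies open at (365,490).

Request:
{"op": "servo_tool", "data": {
  "commands": [0.2473,0.0619,0.0,0,0,0,0.05,0.2473,0.0619,0.0,0,0,0,0.05,0.2473,0.0619,0.0,0,0,0,0.05,0.2473,0.0619,0.03,0,0,0,0.05,0.2473,0.0619,0.09,0,0,0,0.05,0.2473,0.0619,0.09,0,0,0,0.05,0.2473,0.0619,0.09,0,0,0,0.05,0.2473,0.0619,0.09,0,0,0,0.05]
}}

```text
time: 24.98
tool_pos: [0.5386, 0.1969, 0.1539]
ee_rot: [3.136, -0.001, 1.687]
wrist_force: [-0.0, 0.2, 0.2]
width: 0.0504
finger_force: 0.0
```

```bash
python3 -c "
from h import *
print(delta([.5372,.1973,.071],1.689))"
```

```text
([0.0005, -0.0018, 0.0829], [0.3, -0.0, -0.1])
```

Request:
{"op": "servo_tool", "data": {
  "commands": [0.0005,-0.0005,0.05,0,0,0,0.05,0.0005,-0.0005,0.08,0,0,0,0.05,0.0005,-0.0005,0.08,0,0,0,0.05,0.0005,-0.0005,0.08,0,0,0,0.005,0.0005,-0.0005,0.08,0,0,0,0.005,0.0005,-0.0005,0.08,0,0,0,0.005,0.0005,-0.0005,0.08,0,0,0,0.005,0.0005,-0.0005,0.08,0,0,0,0.005,0.0005,-0.0005,0.08,0,0,0,0.005]
}}

```text
time: 26.1
tool_pos: [0.5385, 0.1983, 0.072]
ee_rot: [3.135, -0.001, 1.689]
wrist_force: [5.7, 0.2, 1.2]
width: 0.0171
finger_force: 30.0
```

Request:
{"op": "servo_tool", "data": {
  "commands": [-0.0047,0.0015,-0.015,0,0,0,0.005,-0.0116,0.0015,-0.0292,0,0,0,0.005,-0.0206,0.0015,-0.0421,0,0,0,0.005,-0.0313,0.0015,-0.0536,0,0,0,0.005,-0.0437,0.0015,-0.0633,0,0,0,0.005,-0.0574,0.0015,-0.0711,0,0,0,0.005,-0.0721,0.0015,-0.0767,0,0,0,0.005]
}}

```text
time: 26.98
tool_pos: [0.5464, 0.1273, 0.1474]
ee_rot: [3.14, -0.003, 1.69]
wrist_force: [4.3, 3.8, -3.6]
width: 0.0176
finger_force: 30.0
```

Request:
{"op": "servo_tool", "data": {
  "commands": [-0.0154,0.001,-0.0034,0,0,0,0.005,-0.0311,0.001,-0.0044,0,0,0,0.005,-0.0436,0.001,-0.0035,0,0,0,0.005,-0.054,0.001,-0.0017,0,0,0,0.005,-0.064,0.001,0.0012,0,0,0,0.005,-0.067,0.001,0.0023,0,0,0,0.005,-0.067,0.001,0.0023,0,0,0,0.005,-0.067,0.001,0.0023,0,0,0,0.005]
}}

```text
time: 27.98
tool_pos: [0.5549, 0.0603, 0.1449]
ee_rot: [3.142, -0.0, 1.689]
wrist_force: [0.4, 0.6, 1.1]
width: 0.0053
finger_force: 0.0
```

```bash
python3 -c "
from h import *
o=robot.get_obs();t=o['tool_pos'];c,n=np.cos(.118),np.sin(.118);d=t-[.566,-.048,0];Y=-n*d[0]+c*d[1];Z=t[2]+.008
print(c*d[0]+n*d[1],Y,Z,'joint',np.arctan2(Z-.055,Y-.145)-.23,np.hypot(Z-.055,Y-.145),o['wrist_force'])
s=snapshot('side');b=(215,155,100,80);cv2.imwrite('pics/p7.png',cv2.resize(s['img'][b[1]:b[1]+b[3],b[0]:b[0]+b[2]],None,fx=7,fy=7,interpolation=cv2.INTER_CUBIC))"
```

```text
0.00172363633841866 0.10887927502066642 0.15290533513610777 joint 1.6942393448007076 0.10435593620463683 [0.36665227 0.60248635 1.09673136]
```

View pics/p7.png

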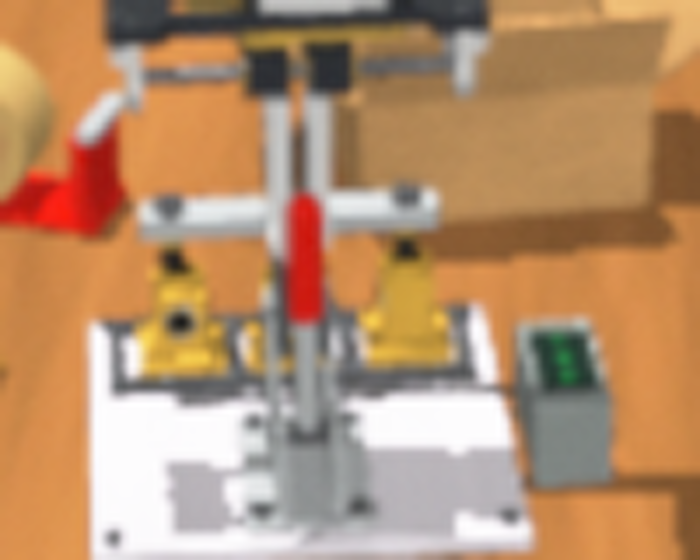

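The fingers are empty (width 5 mm), because the grip slackened and the handle is standing part-way with its tip at about (305,197). The bar isn't down. I'll estimate the handle angle and re-grip or push it.

```bash
cat > ang.py <<'E'
from h import *
s=snapshot("side");d=cv2.cvtColor(s["img"],cv2.COLOR_BGR2HSV).astype(int)
m=((d[...,0]<6)|(d[...,0]>174))&(d[...,1]>140)&(d[...,2]>80);m[:,:245]=0;m[:,275:]=0;m[:165]=0;m[245:]=0
ys,xs=np.nonzero(m);print("red",xs.min(),xs.max(),ys.min(),ys.max())
for a in np.arange(.23,2.0,.1):
    L=[[0,.145+r*np.cos(a),.055+r*np.sin(a)] for r in(.061,.131)]
    print(round(a,2),proj(s,tf(L,.566,-.048,.118)).round(1).tolist())
E
python3 ang.py; python3 -c "
from h import *
o=robot.get_obs();print(o['time'],o['width'],o['finger_force'],o['tool_pos'])"
```

```text
red 256 260 183 200
0.23 [[260.0, 222.1], [261.6, 229.6]]
0.33 [[260.0, 220.3], [261.5, 225.6]]
0.43 [[259.9, 218.5], [261.3, 221.5]]
0.53 [[259.8, 216.6], [261.1, 217.3]]
0.63 [[259.7, 214.8], [260.9, 213.1]]
0.73 [[259.6, 212.9], [260.7, 209.0]]
0.83 [[259.5, 211.1], [260.4, 205.0]]
0.93 [[259.4, 209.4], [260.1, 201.1]]
1.03 [[259.2, 207.7], [259.8, 197.3]]
1.13 [[259.1, 206.1], [259.5, 193.9]]
1.23 [[259.0, 204.7], [259.2, 190.7]]
1.33 [[258.8, 203.3], [258.9, 187.8]]
1.43 [[258.7, 202.1], [258.6, 185.2]]
1.53 [[258.5, 201.0], [258.3, 183.0]]
1.63 [[258.4, 200.2], [258.0, 181.2]]
1.73 [[258.3, 199.4], [257.7, 179.7]]
1.83 [[258.2, 198.9], [257.5, 178.7]]
1.93 [[258.0, 198.5], [257.2, 178.0]]
28.075 0.004854778768945559 0.0 [0.55493715 0.06038022 0.1450235 ]
```

Request:
{"op": "servo_tool", "data": {
  "commands": [0,0,-0.04,0,0,0,0.05,0,0,-0.08,0,0,0,0.05,0,0,-0.08,0,0,0,0.05,0.0431,0,-0.08,0,0,0,0.05,0.0431,0,-0.08,0,0,0,0.05,0.0431,0,-0.08,0,0,0,0.05]
}}

```text
time: 28.82
tool_pos: [0.5494, 0.1026, 0.2236]
ee_rot: [-3.14, 0.001, 1.689]
wrist_force: [0.8, 0.2, -0.3]
width: 0.0497
finger_force: 0.0
```

```bash
python3 ang.py | head -1; python3 -c "
from h import *
print(delta([.5496,.1031,.152],1.689))"
```

```text
red 256 260 182 200
([0.0008, 0.0003, 0.0718], [-0.1, 0.0, -0.0])
```

Request:
{"op": "servo_tool", "data": {
  "commands": [-0.001,0,0.04,0,0,0,0.05,-0.001,0,0.072,0,0,0,0.05,-0.001,0,0.072,0,0,0,0.05,-0.001,0,0.072,0,0,0,0.005,-0.001,0,0.072,0,0,0,0.005,-0.001,0,0.072,0,0,0,0.005,-0.001,0,0.072,0,0,0,0.005,-0.001,0,0.072,0,0,0,0.005,-0.001,0,0.072,0,0,0,0.005]
}}

```text
time: 30.0
tool_pos: [0.5492, 0.1017, 0.1541]
ee_rot: [-3.141, 0.0, 1.689]
wrist_force: [-3.9, -0.8, 5.0]
width: 0.0167
finger_force: 29.8
```

Request:
{"op": "servo_tool", "data": {
  "commands": [-0.0105,0,0,0,0,0,0.005,-0.0209,0,0.0012,0,0,0,0.005,-0.0312,0,0.0034,0,0,0,0.005,-0.0412,0,0.0066,0,0,0,0.005,-0.0432,0,0.0074,0,0,0,0.005,-0.0432,0,0.0074,0,0,0,0.005,-0.0432,0,0.0074,0,0,0,0.005]
}}

```text
time: 30.88
tool_pos: [0.5524, 0.0815, 0.1514]
ee_rot: [3.137, -0.044, 1.702]
wrist_force: [-14.1, 48.6, 20.6]
width: 0.005
finger_force: 26.0
```

```bash
python3 ang.py | head -1;python3 -c "
from h import *
o=robot.get_obs();t=o['tool_pos'];c,n=np.cos(.118),np.sin(.118);d=t-[.566,-.048,0];Y=-n*d[0]+c*d[1];Z=t[2]+.008
print(c*d[0]+n*d[1],Y,Z,'joint',np.arctan2(Z-.055,Y-.145)-.23,o['wrist_force'])
s=snapshot('side');b=(215,155,100,80);cv2.imwrite('pics/p8.png',cv2.resize(s['img'][b[1]:b[1]+b[3],b[0]:b[0]+b[2]],None,fx=7,fy=7,interpolation=cv2.INTER_CUBIC))"
```

```text
red 256 260 181 198
0.0017506402416026384 0.1302010474363664 0.15947018276801406 joint 1.4815172308741211 [-15.01754228  47.40289541  21.14846044]
```

Request:
{"op": "servo_tool", "data": {
  "commands": [0.022,0,-0.003,0,0,0,0.005,0.03,0,-0.003,0,0,0,0.005]
}}

```text
time: 31.22
tool_pos: [0.5521, 0.0896, 0.1492]
ee_rot: [3.139, 0.001, 1.691]
wrist_force: [-0.7, 0.2, -0.3]
width: 0.0049
finger_force: 0.0
```

```bash
python3 ang.py | head -1;python3 -c "
from h import *
o=robot.get_obs();t=o['tool_pos'];c,n=np.cos(.118),np.sin(.118);d=t-[.566,-.048,0];print(-n*d[0]+c*d[1],o['time'],o['wrist_force'],t)
s=snapshot('side');b=(215,155,100,80);cv2.imwrite('pics/p8.png',cv2.resize(s['img'][b[1]:b[1]+b[3],b[0]:b[0]+b[2]],None,fx=7,fy=7,interpolation=cv2.INTER_CUBIC))"
```

```text
red 256 260 181 198
0.1382756742271288 31.275 [-0.73925088  0.73637399 -0.43072296] [0.55177851 0.089558   0.14844722]
```

View pics/p8.png

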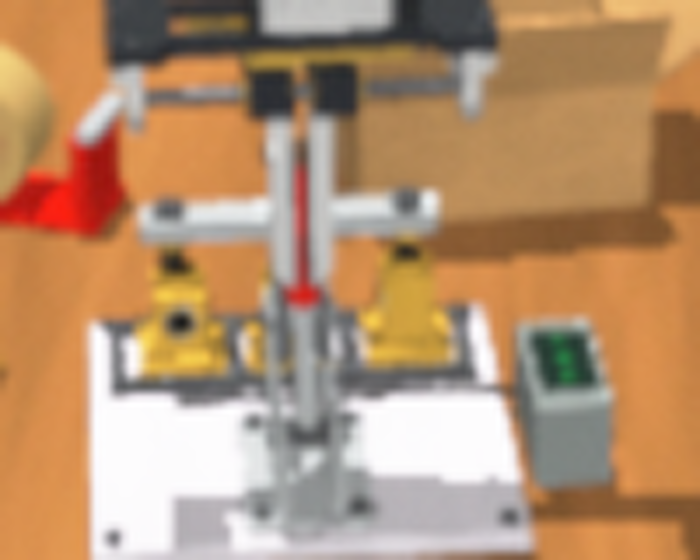

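The handle now leans over towards the pockets, its tip visible between the fingers at about (302,165), and the bar lies down on the valves. The robot carries no load. I'll retreat, hold for 3 s and check the angle.

Request:
{"op": "servo_tool", "data": {
  "commands": [0.01,0,-0.03,0,0,0,0.005,0.01,0,-0.08,0,0,0,0.005,0.01,0,-0.09,0,0,0,0.005,0.01,0,-0.09,0,0,0,0.005,-0.068,0,-0.09,0,0,0,0.005,-0.068,0,-0.09,0,0,0,0.005,-0.068,0,-0.09,0,0,0,0.005,-0.068,0,-0.09,0,0,0,0.005,-0.068,0,-0.09,0,0,0,0.005,-0.068,0,-0.09,0,0,0,0.005]
}}

```text
time: 32.58
tool_pos: [0.5595, 0.0221, 0.2385]
ee_rot: [3.141, -0.0, 1.69]
wrist_force: [0.5, -0.2, -0.3]
width: 0.0048
finger_force: 0.0
```

```bash
python3 ang.py | sed -n '1p;14,30p'; python3 -c "
from h import *
p=tf([[0.001,.072,.161]],.566,-.048,.118)[0];print(robot.get_obs()['tool_pos'],delta(p,1.689))
s=snapshot('side');print(s['img'][172:186,256:262,2].tolist());print(s['img'][172:186,256:262,1].tolist())"
```

```text
red 255 260 179 198
1.43 [[258.7, 202.1], [258.6, 185.2]]
1.53 [[258.5, 201.0], [258.3, 183.0]]
1.63 [[258.4, 200.2], [258.0, 181.2]]
1.73 [[258.3, 199.4], [257.7, 179.7]]
1.83 [[258.2, 198.9], [257.5, 178.7]]
1.93 [[258.0, 198.5], [257.2, 178.0]]
[0.55945604 0.02194113 0.23857684] ([0.0018, -0.0008, 0.0776], [0.0, -0.0, 0.1])
[[202, 200, 201, 203, 200, 165], [197, 198, 198, 198, 198, 164], [172, 170, 171, 171, 171, 148], [128, 128, 128, 129, 130, 128], [121, 120, 121, 120, 122, 125], [121, 121, 122, 120, 122, 125], [130, 137, 133, 125, 125, 126], [161, 175, 168, 149, 134, 132], [191, 204, 201, 178, 150, 134], [201, 213, 210, 192, 156, 135], [199, 213, 211, 195, 160, 146], [200, 213, 210, 196, 178, 182], [199, 212, 210, 198, 197, 214], [199, 213, 211, 199, 195, 206]]
[[134, 132, 133, 134, 133, 116], [131, 131, 130, 130, 131, 113], [114, 113, 112, 112, 113, 101], [85, 84, 86, 87, 86, 88], [82, 81, 81, 79, 83, 85], [80, 79, 81, 80, 82, 83], [73, 67, 70, 76, 82, 83], [57, 45, 51, 67, 78, 88], [37, 30, 33, 46, 75, 86], [32, 31, 30, 36, 70, 88], [31, 31, 31, 37, 82, 109], [34, 32, 27, 48, 120, 166], [32, 29, 29, 57, 147, 208], [39, 34, 29, 55, 143, 200]]
```

Request:
{"op": "servo_tool", "data": {
  "commands": [0,0,0,0,0,0,0.0,0,0,0,0,0,0,0.0,0,0,0,0,0,0,0.0,0,0,0,0,0,0,0.0,0,0,0,0,0,0,0.0,0,0,0,0,0,0,0.0,0,0,0,0,0,0,0.0,0,0,0,0,0,0,0.0,0,0,0,0,0,0,0.0,0,0,0,0,0,0,0.0]
}}

```text
time: 33.92
tool_pos: [0.5595, 0.0212, 0.2385]
ee_rot: [3.142, -0.0, 1.689]
wrist_force: [-0.1, 0.3, -0.8]
width: 0.0005
finger_force: 0.0
```

Request:
{"op": "servo_tool", "data": {
  "commands": [0,0,0,0,0,0,0.0,0,0,0,0,0,0,0.0,0.001,0,0.03,0,0,0,0.0,0.001,0,0.06,0,0,0,0.0,0.001,0,0.0775,0,0,0,0.0,0.001,0,0.0775,0,0,0,0.0,0.001,0,0.0775,0,0,0,0.0]
}}

```text
time: 34.8
tool_pos: [0.5601, 0.0221, 0.1624]
ee_rot: [3.139, 0.0, 1.689]
wrist_force: [0.5, 0.3, 0.4]
width: 0.0006
finger_force: 0.0
```

```bash
python3 ang.py | sed -n '1p'; python3 -c "
from h import *
o=robot.get_obs();t=o['tool_pos'];c,n=np.cos(.118),np.sin(.118);d=t-[.566,-.048,0];print(c*d[0]+n*d[1],-n*d[0]+c*d[1],o['time'],o['wrist_force'],t)"
```

```text
red 255 260 179 198
0.0025993984519614276 0.0703032469748474 34.85 [-0.57670041  0.75757908 -0.9233217 ] [0.56030478 0.02212038 0.16264556]
```

Request:
{"op": "servo_tool", "data": {
  "commands": [0.02,0,0,0,0,0,0.0,0.038,0,0,0,0,0,0.0,0.055,0,0,0,0,0,0.0,0.075,0,-0.0035,0,0,0,0.0,0.095,0,0,0,0,0,0.0,0.113,0,0.0075,0,0,0,0.0,0.13,0,0.0185,0,0,0,0.0,0.144,0,0.0325,0,0,0,0.0,0.155,0,0.0495,0,0,0,0.0,0.1617,0,0.0655,0,0,0,0.0]
}}

```text
time: 36.1
tool_pos: [0.5408, 0.1833, 0.0959]
ee_rot: [3.14, 0.0, 1.689]
wrist_force: [-10.7, -13.3, 61.7]
width: 0.0001
finger_force: 32.1
```

Request:
{"op": "servo_tool", "data": {
  "commands": [0,0,0.002,0,0,0,0.0,0,0,0.002,0,0,0,0.0]
}}

```text
time: 36.35
tool_pos: [0.541, 0.1829, 0.0967]
ee_rot: [3.139, -0.0, 1.689]
wrist_force: [-4.4, -3.3, 14.0]
width: 0.0004
finger_force: 7.8
```

```bash
python3 ang.py | sed -n '1,4p'
```

```text
red 258 263 225 230
0.23 [[260.0, 222.1], [261.6, 229.6]]
0.33 [[260.0, 220.3], [261.5, 225.6]]
0.43 [[259.9, 218.5], [261.3, 221.5]]
```

Request:
{"op": "servo_tool", "data": {
  "commands": [0,0,-0.06,0,0,0,0.03,0,0,-0.12,0,0,0,0.06,0,0,-0.15,0,0,0,0.06,0,0,-0.15,0,0,0,0.06]
}}

```text
time: 36.9
tool_pos: [0.5415, 0.1838, 0.2457]
ee_rot: [3.136, -0.002, 1.689]
wrist_force: [0.5, 0.9, -0.8]
width: 0.037
finger_force: 0.0
```

```bash
python3 ang.py | sed -n '1,1p'; python3 -c "
from h import *
sh=shots()
for p in((.504,-.0556),(.566,-.048),(.6275,-.0407)): print([fitvalve(sh[1:],p,.012)[0].round(4)])
print(delta([.504,-.0556,.14],1.689))"
```

```text
red 258 263 221 230
[array([ 0.5028, -0.057 ,  0.1697])]
[array([ 0.6246, -0.0412, -0.5702])]
[array([ 0.624 , -0.0454,  0.2143])]
([-0.2327, -0.0628, 0.1005], [-0.3, -0.0, 0.0])
```

Request:
{"op": "servo_tool", "data": {
  "commands": [-0.2327,-0.0628,0,0,0,0,0.05,-0.2327,-0.0628,0,0,0,0,0.05,-0.2327,-0.0628,0,0,0,0,0.05,-0.2327,-0.0628,0,0,0,0,0.05,-0.2327,-0.0628,0.06,0,0,0,0.05,-0.2327,-0.0628,0.12,0,0,0,0.05,-0.2327,-0.0628,0.12,0,0,0,0.05,-0.2327,-0.0628,0.12,0,0,0,0.05,-0.2327,-0.0628,0.12,0,0,0,0.05,-0.2327,-0.0628,0.12,0,0,0,0.05]
}}

```text
time: 38.3
tool_pos: [0.5073, -0.0559, 0.1264]
ee_rot: [3.136, 0.002, 1.689]
wrist_force: [0.3, 0.4, 0.6]
width: 0.05
finger_force: 0.0
```

```bash
python3 -c "
from h import *
print(delta([.504,-.0556,.0415],1.689))"
```

```text
([0.0008, -0.0036, 0.0849], [0.3, 0.1, 0.0])
```

Request:
{"op": "servo_tool", "data": {
  "commands": [0,-0.002,0.04,0,0,0,0.05,0,-0.002,0.075,0,0,0,0.05,0,-0.002,0.085,0,0,0,0.05,0,-0.002,0.085,0,0,0,0.05,0,-0.002,0.085,0,0,0,0.015,0,-0.002,0.085,0,0,0,0.015,0,-0.002,0.085,0,0,0,0.015,0,-0.002,0.085,0,0,0,0.015,0,-0.002,0.085,0,0,0,0.015,0,-0.002,0.085,0,0,0,0.015]
}}

```text
time: 39.55
tool_pos: [0.5041, -0.0561, 0.0397]
ee_rot: [3.14, 0.001, 1.689]
wrist_force: [-1.1, -0.1, 5.6]
width: 0.028
finger_force: 30.0
```

Request:
{"op": "servo_tool", "data": {
  "commands": [0,0,-0.04,0,0,0,0.015,0,0,-0.1,0,0,0,0.015,0,0,-0.16,0,0,0,0.015,0,0,-0.18,0,0,0,0.015]
}}

```text
time: 40.05
tool_pos: [0.5048, -0.0562, 0.2224]
ee_rot: [3.136, 0.002, 1.689]
wrist_force: [0.1, -0.4, -3.1]
width: 0.0277
finger_force: 30.0
```

```bash
python3 -c "
from h import *
print(delta([.4375,-.3334,.22],1.756))"
```

```text
([-0.2673, -0.0995, 0.0023], [0.3, 0.1, -3.8])
```

Request:
{"op": "servo_tool", "data": {
  "commands": [-0.2673,-0.0995,0,0,0,-3.8,0.015,-0.2673,-0.0995,0,0,0,-3.8,0.015,-0.2673,-0.0995,0,0,0,-3.8,0.015,-0.2673,-0.0995,0,0,0,-3.8,0.015,-0.2673,-0.0995,0,0,0,-3.8,0.015,-0.2673,-0.0995,0,0,0,-3.8,0.015,-0.2673,-0.0995,0.05,0,0,-3.8,0.015,-0.2673,-0.0995,0.1,0,0,-3.8,0.015,-0.2673,-0.0995,0.13,0,0,-3.8,0.015,-0.2673,-0.0995,0.13,0,0,-3.8,0.015]
}}

```text
time: 41.3
tool_pos: [0.4342, -0.3298, 0.0843]
ee_rot: [-3.137, -0.008, 1.756]
wrist_force: [-0.5, -0.0, -3.3]
width: 0.0276
finger_force: 30.0
```

```bash
python3 -c "
from h import *
print(delta([.4375,-.3334,.0325],1.756))"
```

```text
([-0.0046, 0.0028, 0.0518], [-0.3, -0.5, 0.0])
```

Let it settle, then lower.

Request:
{"op": "servo_tool", "data": {
  "commands": [-0.001,0.001,0.02,0,0,0,0.015,-0.001,0.001,0.035,0,0,0,0.015,-0.001,0.001,0.045,0,0,0,0.015,-0.001,0.001,0.05,0,0,0,0.015,-0.001,0.001,0.05,0,0,0,0.015,-0.001,0.001,0.05,0,0,0,0.015]
}}

```text
time: 42.05
tool_pos: [0.4376, -0.3343, 0.0391]
ee_rot: [3.141, 0.001, 1.755]
wrist_force: [-0.3, 0.6, -2.5]
width: 0.028
finger_force: 30.0
```

Request:
{"op": "servo_tool", "data": {
  "commands": [0,0,0.004,0,0,0,0.015,0,0,0.0065,0,0,0,0.015,0,0,0.0065,0,0,0,0.015]
}}

```text
time: 42.42
tool_pos: [0.4372, -0.3339, 0.0319]
ee_rot: [-3.142, -0.0, 1.755]
wrist_force: [-0.7, 0.0, -2.9]
width: 0.0277
finger_force: 30.0
```

Request:
{"op": "servo_tool", "data": {
  "commands": [0,0,0.001,0,0,0,0.015,0,0,0.001,0,0,0,0.045,0,0,0.001,0,0,0,0.045,0,0,0.001,0,0,0,0.045,0,0,-0.03,0,0,0,0.045,0,0,-0.09,0,0,0,0.045,0,0,-0.15,0,0,0,0.045,0,0,-0.2,0,0,0,0.045,0,0,-0.2,0,0,0,0.045]
}}

```text
time: 43.55
tool_pos: [0.4391, -0.3356, 0.2381]
ee_rot: [3.135, 0.009, 1.755]
wrist_force: [-0.2, 0.2, -0.0]
width: 0.0449
finger_force: 0.0
```

```bash
python3 -c "
from h import *
sh=shots()
print(fitvalve(sh[1:],(.566,-.048),.012),fitvalve(sh[:1],(.566,-.048),.012))
print(fitvalve(sh[:1],(.6275,-.0407),.012))
print(delta([.566,-.048,.22],1.689))"
```

```text
(array([ 0.62459063, -0.04118436, -0.57015376]), np.float64(85.125)) (array([ 0.56812455, -0.04356623, -0.01653496]), np.float64(154.1875))
(array([ 0.62104116, -0.0407782 ,  0.22478041]), np.float64(130.4375))
([0.2575, 0.1789, 0.012], [0.0, 0.0, 3.8])
```

Request:
{"op": "servo_tool", "data": {
  "commands": [0.2575,0.1789,0,0,0,3.8,0.05,0.2575,0.1789,0,0,0,3.8,0.05,0.2575,0.1789,0,0,0,3.8,0.05,0.2575,0.1789,0,0,0,3.8,0.05,0.2575,0.1789,0,0,0,3.8,0.05,0.2575,0.1789,0.03,0,0,3.8,0.05,0.2575,0.1789,0.09,0,0,3.8,0.05,0.2575,0.1789,0.11,0,0,3.8,0.05,0.2575,0.1789,0.11,0,0,3.8,0.05,0.2575,0.1789,0.11,0,0,3.8,0.05]
}}

```text
time: 44.9
tool_pos: [0.566, -0.0481, 0.122]
ee_rot: [-3.142, -0.0, 1.689]
wrist_force: [0.7, -0.7, -0.7]
width: 0.0504
finger_force: 0.0
```

Request:
{"op": "servo_tool", "data": {
  "commands": [0,0,0,0,0,0,0.05,0,0,0,0,0,0,0.05]
}}

```text
time: 45.15
tool_pos: [0.5666, -0.0482, 0.1234]
ee_rot: [3.139, 0.001, 1.689]
wrist_force: [-0.8, 0.2, -1.1]
width: 0.0495
finger_force: 0.0
```

```bash
python3 -c "
from h import *
print(delta([.566,-.048,.0405],1.689))"
```

```text
([0.0003, -0.0008, 0.0829], [0.1, 0.0, -0.0])
```

Request:
{"op": "servo_tool", "data": {
  "commands": [0,-0.0005,0.04,0,0,0,0.05,0,-0.0005,0.075,0,0,0,0.05,0,-0.0005,0.083,0,0,0,0.05,0,-0.0005,0.083,0,0,0,0.05,0,-0.0005,0.083,0,0,0,0.015,0,-0.0005,0.083,0,0,0,0.015,0,-0.0005,0.083,0,0,0,0.015,0,-0.0005,0.083,0,0,0,0.015,0,-0.0005,0.083,0,0,0,0.015,0,-0.0005,0.083,0,0,0,0.015]
}}

```text
time: 46.4
tool_pos: [0.5663, -0.0481, 0.0401]
ee_rot: [3.139, 0.001, 1.689]
wrist_force: [0.6, -0.0, 5.4]
width: 0.0279
finger_force: 30.0
```

Request:
{"op": "servo_tool", "data": {
  "commands": [0,0,-0.04,0,0,0,0.015,0,0,-0.1,0,0,0,0.015,0,0,-0.16,0,0,0,0.015,0,0,-0.18,0,0,0,0.015]
}}

```text
time: 46.9
tool_pos: [0.5661, -0.0482, 0.2222]
ee_rot: [3.138, 0.001, 1.689]
wrist_force: [0.5, -0.4, -3.3]
width: 0.0281
finger_force: 30.0
```

```bash
python3 -c "
from h import *
print(delta([.4965,-.3224,.22],1.756))"
```

```text
([-0.2641, -0.1014, 0.0021], [0.2, 0.1, -3.8])
```

Request:
{"op": "servo_tool", "data": {
  "commands": [-0.2641,-0.1014,0,0,0,-3.8,0.015,-0.2641,-0.1014,0,0,0,-3.8,0.015,-0.2641,-0.1014,0,0,0,-3.8,0.015,-0.2641,-0.1014,0,0,0,-3.8,0.015,-0.2641,-0.1014,0,0,0,-3.8,0.015,-0.2641,-0.1014,0,0,0,-3.8,0.015,-0.2641,-0.1014,0.05,0,0,-3.8,0.015,-0.2641,-0.1014,0.09,0,0,-3.8,0.015,-0.2641,-0.1014,0.11,0,0,-3.8,0.015,-0.2641,-0.1014,0.11,0,0,-3.8,0.015]
}}

```text
time: 48.15
tool_pos: [0.4941, -0.3194, 0.105]
ee_rot: [-3.136, -0.007, 1.756]
wrist_force: [0.3, -0.2, -2.5]
width: 0.0281
finger_force: 30.0
```

Request:
{"op": "servo_tool", "data": {
  "commands": [0,0,0,0,0,0,0.015,0,0,0.02,0,0,0,0.015,0,0,0.04,0,0,0,0.015,0,0,0.055,0,0,0,0.015,0,0,0.06,0,0,0,0.015,0,0,0.06,0,0,0,0.015,0,0,0.06,0,0,0,0.015]
}}

```text
time: 49.02
tool_pos: [0.4964, -0.3227, 0.05]
ee_rot: [3.14, 0.001, 1.755]
wrist_force: [0.3, -0.0, -4.2]
width: 0.0277
finger_force: 30.0
```

```bash
python3 -c "
from h import *
print(delta([.4965,-.3224,.032],1.756))"
```

```text
([0.0003, 0.0001, 0.018], [0.1, 0.1, -0.1])
```

Request:
{"op": "servo_tool", "data": {
  "commands": [0,0,0.008,0,0,0,0.015,0,0,0.014,0,0,0,0.015,0,0,0.0175,0,0,0,0.015,0,0,0.018,0,0,0,0.015,0,0,0.018,0,0,0,0.015]
}}

```text
time: 49.65
tool_pos: [0.4955, -0.322, 0.032]
ee_rot: [-3.141, -0.0, 1.755]
wrist_force: [-3.7, 3.0, 6.4]
width: 0.0275
finger_force: 30.0
```

Request:
{"op": "servo_tool", "data": {
  "commands": [0,0,0,0,0,0,0.045,0,0,0,0,0,0,0.045,0,0,0,0,0,0,0.045,0,0,-0.03,0,0,0,0.045,0,0,-0.09,0,0,0,0.045,0,0,-0.15,0,0,0,0.045,0,0,-0.19,0,0,0,0.045,0,0,-0.19,0,0,0,0.045]
}}

```text
time: 50.65
tool_pos: [0.4976, -0.3236, 0.226]
ee_rot: [3.135, 0.007, 1.755]
wrist_force: [-0.4, -0.7, -1.0]
width: 0.0454
finger_force: 0.0
```

```bash
python3 -c "
from h import *
sh=shots()
print(fitvalve(sh[1:],(.6275,-.0407),.012),fitvalve(sh[:1],(.6275,-.0407),.012))
print(delta([.627,-.0407,.22],1.689))"
```

```text
(array([ 0.62402898, -0.04543806,  0.21588461]), np.float64(23.875)) (array([ 0.62339477, -0.03978495,  0.17002678]), np.float64(21.9375))
([0.2527, 0.1807, 0.0003], [-0.0, -0.0, 3.8])
```

Request:
{"op": "servo_tool", "data": {
  "commands": [0.2527,0.1785,0,0,0,2.5,0.05,0.2527,0.1785,0,0,0,2.5,0.05,0.2527,0.1785,0,0,0,2.5,0.05,0.2527,0.1785,0,0,0,2.5,0.05,0.2527,0.1785,0,0,0,2.5,0.05,0.2527,0.1785,0.03,0,0,2.5,0.05,0.2527,0.1785,0.08,0,0,2.5,0.05,0.2527,0.1785,0.1,0,0,2.5,0.05,0.2527,0.1785,0.1,0,0,2.5,0.05,0.2527,0.1785,0.1,0,0,2.5,0.05]
}}

```text
time: 52.0
tool_pos: [0.6249, -0.0412, 0.1207]
ee_rot: [-3.141, -0.0, 1.711]
wrist_force: [-0.1, -0.7, 0.9]
width: 0.0502
finger_force: 0.0
```

Request:
{"op": "servo_tool", "data": {
  "commands": [0,0,0,0,0,0,0.05,0,0,0,0,0,0,0.05]
}}

```text
time: 52.25
tool_pos: [0.6256, -0.0413, 0.1224]
ee_rot: [3.139, 0.001, 1.711]
wrist_force: [0.1, -1.0, 0.0]
width: 0.0502
finger_force: 0.0
```

```bash
python3 -c "
from h import *
print(delta([.6245,-.0418,.0405],1.71))"
```

```text
([-0.0003, -0.0014, 0.0819], [0.1, 0.0, 0.1])
```

Request:
{"op": "servo_tool", "data": {
  "commands": [0,-0.001,0.04,0,0,0,0.05,0,-0.001,0.075,0,0,0,0.05,0,-0.001,0.082,0,0,0,0.05,0,-0.001,0.082,0,0,0,0.05,0,-0.001,0.082,0,0,0,0.015,0,-0.001,0.082,0,0,0,0.015,0,-0.001,0.082,0,0,0,0.015,0,-0.001,0.082,0,0,0,0.015,0,-0.001,0.082,0,0,0,0.015,0,-0.001,0.082,0,0,0,0.015]
}}

```text
time: 53.5
tool_pos: [0.6242, -0.0415, 0.0403]
ee_rot: [3.141, 0.001, 1.711]
wrist_force: [-2.8, -0.6, 6.0]
width: 0.0277
finger_force: 29.8
```

Request:
{"op": "servo_tool", "data": {
  "commands": [0,0,-0.04,0,0,0,0.015,0,0,-0.1,0,0,0,0.015,0,0,-0.16,0,0,0,0.015,0,0,-0.18,0,0,0,0.015]
}}

```text
time: 54.0
tool_pos: [0.6256, -0.0413, 0.2234]
ee_rot: [3.134, 0.002, 1.712]
wrist_force: [-0.2, 0.3, -4.9]
width: 0.0277
finger_force: 29.8
```

```bash
python3 -c "
from h import *
print(delta([.4560,-.2689,.22],1.756))"
```

```text
([-0.2015, -0.1999, 0.0023], [0.4, 0.1, -2.5])
```

Request:
{"op": "servo_tool", "data": {
  "commands": [-0.2015,-0.1995,0,0,0,-2.5,0.015,-0.2015,-0.1995,0,0,0,-2.5,0.015,-0.2015,-0.1995,0,0,0,-2.5,0.015,-0.2015,-0.1995,0,0,0,-2.5,0.015,-0.2015,-0.1995,0,0,0,-2.5,0.015,-0.2015,-0.1995,0,0,0,-2.5,0.015,-0.2015,-0.1995,0.05,0,0,-2.5,0.015,-0.2015,-0.1995,0.09,0,0,-2.5,0.015,-0.2015,-0.1995,0.11,0,0,-2.5,0.015,-0.2015,-0.1995,0.11,0,0,-2.5,0.015]
}}

```text
time: 55.25
tool_pos: [0.4537, -0.2664, 0.1057]
ee_rot: [-3.138, -0.005, 1.756]
wrist_force: [0.1, -0.0, -3.4]
width: 0.0278
finger_force: 29.9
```

Request:
{"op": "servo_tool", "data": {
  "commands": [0,0,0,0,0,0,0.015,0,0,0.02,0,0,0,0.015,0,0,0.04,0,0,0,0.015,0,0,0.055,0,0,0,0.015,0,0,0.06,0,0,0,0.015,0,0,0.06,0,0,0,0.015,0,0,0.06,0,0,0,0.015]
}}

```text
time: 56.12
tool_pos: [0.4553, -0.2692, 0.05]
ee_rot: [3.14, 0.001, 1.755]
wrist_force: [0.8, 0.7, -4.1]
width: 0.0274
finger_force: 29.9
```

```bash
python3 -c "
from h import *
print(delta([.456,-.2689,.0325],1.756))"
```

```text
([0.0002, 0.0007, 0.0175], [0.1, 0.1, -0.1])
```

Request:
{"op": "servo_tool", "data": {
  "commands": [0,0,0.008,0,0,0,0.015,0,0,0.014,0,0,0,0.015,0,0,0.0175,0,0,0,0.015,0,0,0.0178,0,0,0,0.015,0,0,0.0178,0,0,0,0.015,0,0,0.0178,0,0,0,0.045,0,0,0.0178,0,0,0,0.045,0,0,0.0178,0,0,0,0.045]
}}

```text
time: 57.12
tool_pos: [0.4549, -0.2689, 0.0311]
ee_rot: [3.141, 0.0, 1.755]
wrist_force: [0.1, -0.3, 0.4]
width: 0.0451
finger_force: 0.0
```

Request:
{"op": "servo_tool", "data": {
  "commands": [0,0,-0.03,0,0,0,0.045,0,0,-0.09,0,0,0,0.045,0,0,-0.15,0,0,0,0.045,0,0,-0.19,0,0,0,0,0.16,0,-0.19,0,0,0,0,0.16,0,-0.19,0,0,0,0,0.16,0,-0.19,0,0,0,0,0.16,0,-0.19,0,0,0,0]
}}

```text
time: 58.12
tool_pos: [0.4252, -0.1098, 0.2216]
ee_rot: [3.14, 0.001, 1.759]
wrist_force: [0.9, 0.0, -0.5]
width: 0.0009
finger_force: 0.0
```

```bash
python3 -c "
from h import *
s=snapshot('top');b=(300,160,95,105)
a=cv2.resize(s['img'][b[1]:b[1]+b[3],b[0]:b[0]+b[2]],None,fx=5.7,fy=5.7,interpolation=cv2.INTER_CUBIC)
m=brass(s['img'])[b[1]:b[1]+b[3],b[0]:b[0]+b[2]]
for p in((.4375,-.3334),(.4965,-.3224),(.456,-.2689)):
  for B in VB:
    q=proj(s,tf(B,*p,.185,.004)); cv2.polylines(a,[cv2.convexHull(((q-b[:2]+.5)*5.7).astype(np.int32))],True,(0,0,255),1)
cv2.imwrite('pics/p9.png',a);o=robot.get_obs();print(o['tool_pos'],o['time'])"
```

```text
[ 0.42549798 -0.1110989   0.22143121] 58.175
```

View pics/p9.png

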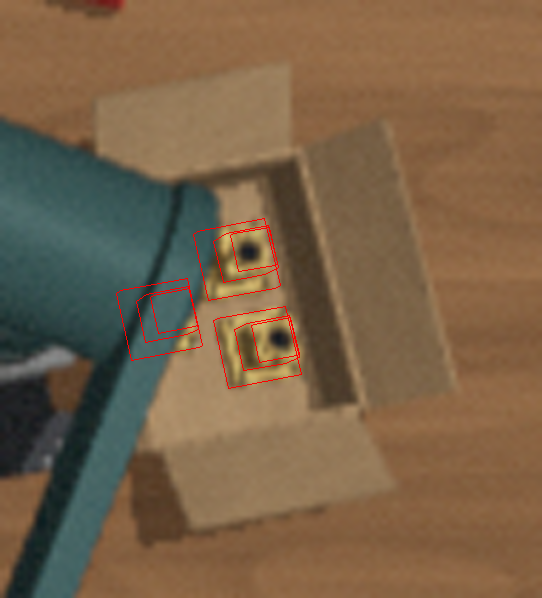

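Both visible valves stand upright on their marks, around (245,255) and (275,345). The third is behind the arm at (175,320), placed by measured contact. Next come the end flaps.

```bash
cat > ct.py <<'E'
from h import *
import sys
x,y,z=map(float,sys.argv[1:4]) # carton mm, tip z mm
p=tf([[x/1e3,y/1e3,z/1e3+.011]],.4615,-.2984,.185)[0]
o=robot.get_obs();d=tf([o["tool_pos"]-[.4615,-.2984,.011]],0,0,-.185)[0]
print("now carton tip mm",(d*1e3).round(1),"f",o["wrist_force"].round(1),"t",o["time"]); print(delta(p,float(sys.argv[4]) if len(sys.argv)>4 else 1.756))
E
python3 ct.py 165 0 165
```

```text
now carton tip mm [ -0.9 190.7 210.4] f [ 0.2 -0.6  0.1] t 58.175
([-0.1909, 0.1657, 0.0458], [0.1, 0.1, 0.1])
```

Request:
{"op": "servo_tool", "data": {
  "commands": [-0.191,0.166,0.0,0,0,0,0,-0.191,0.166,0.0,0,0,0,0,-0.191,0.166,0.0,0,0,0,0,-0.191,0.166,0.0,0,0,0,0,-0.191,0.166,0.02,0,0,0,0,-0.191,0.166,0.045,0,0,0,0,-0.191,0.166,0.045,0,0,0,0,-0.191,0.166,0.08,0,0,0,0,-0.191,0.166,0.11,0,0,0,0,-0.191,0.166,0.11,0,0,0,0]
}}

```text
time: 59.42
tool_pos: [0.6216, -0.2682, 0.1092]
ee_rot: [-3.138, -0.003, 1.755]
wrist_force: [0.2, 0.7, 0.9]
width: 0.0002
finger_force: 0.0
```

Request:
{"op": "servo_tool", "data": {
  "commands": [0,0,0,0,0,0,0,0,0,0,0,0,0,0]
}}

```text
time: 59.68
tool_pos: [0.6246, -0.2694, 0.1141]
ee_rot: [3.138, 0.003, 1.755]
wrist_force: [-0.1, 1.2, -0.4]
width: 0.0004
finger_force: 0.0
```

```bash
python3 ct.py 102.5 0 120
```

```text
now carton tip mm [165.6  -1.5 103.1] f [-0.1  1.2 -0.4] t 59.675
([0.0014, -0.0631, -0.0172], [0.2, 0.2, -0.1])
```

Request:
{"op": "servo_tool", "data": {
  "commands": [0.001,-0.025,0,0,0,0,0,0.001,-0.045,-0.004,0,0,0,0,0.001,-0.0625,-0.016,0,0,0,0,0.001,-0.079,-0.019,0,0,0,0,0.001,-0.0915,-0.0137,0,0,0,0,0.001,-0.1015,-0.0047,0,0,0,0,0.001,-0.1085,0.007,0,0,0,0,0.001,-0.111,0.0155,0,0,0,0,0.001,-0.1115,0.0195,0,0,0,0,0.001,-0.1115,0.0205,0,0,0,0]
}}

```text
time: 60.92
tool_pos: [0.5132, -0.2883, 0.0929]
ee_rot: [-3.14, 0.0, 1.755]
wrist_force: [-6.6, 1.0, 14.3]
width: 0.0003
finger_force: 7.6
```

Request:
{"op": "servo_tool", "data": {
  "commands": [0,0,0,0,0,0,0,0,0,0,0,0,0,0]
}}

```text
time: 61.18
tool_pos: [0.5132, -0.2883, 0.093]
ee_rot: [-3.14, 0.0, 1.755]
wrist_force: [-5.4, 1.4, 13.3]
width: 0.0004
finger_force: 6.4
```

```bash
python3 ct.py -165 0 165
```

```text
now carton tip mm [52.7  0.5 82. ] f [-5.4  1.4 13.3] t 61.175
([-0.0006, -0.2178, -0.0828], [-0.1, 0.0, -0.0])
```

Request:
{"op": "servo_tool", "data": {
  "commands": [0,0,-0.06,0,0,0,0,0,-0.06,-0.083,0,0,0,0,0,-0.2178,-0.083,0,0,0,0,0,-0.2178,-0.083,0,0,0,0,0,-0.2178,-0.083,0,0,0,0,0,-0.2178,-0.083,0,0,0,0,0,-0.2178,-0.04,0,0,0,0,0,-0.2178,-0.021,0,0,0,0,0,-0.2178,-0.021,0,0,0,0,0,-0.2178,-0.021,0,0,0,0]
}}

```text
time: 62.42
tool_pos: [0.3007, -0.3283, 0.1122]
ee_rot: [3.141, 0.0, 1.756]
wrist_force: [-0.3, 0.0, -0.2]
width: 0.0005
finger_force: 0.0
```

Request:
{"op": "servo_tool", "data": {
  "commands": [0,0,0,0,0,0,0,0,0,0,0,0,0,0]
}}

```text
time: 62.68
tool_pos: [0.3002, -0.3286, 0.1126]
ee_rot: [3.141, 0.002, 1.755]
wrist_force: [0.7, 0.3, 0.8]
width: 0.0
finger_force: 0.0
```

```bash
python3 ct.py -53.5 0 82
```

```text
now carton tip mm [-164.1    0.   101.6] f [0.7 0.3 0.8] t 62.675
([0.0001, 0.1106, 0.0197], [0.0, 0.1, -0.0])
```

Request:
{"op": "servo_tool", "data": {
  "commands": [0,0.025,0,0,0,0,0,0,0.045,-0.004,0,0,0,0,0,0.062,-0.016,0,0,0,0,0,0.078,-0.019,0,0,0,0,0,0.0905,-0.0137,0,0,0,0,0,0.1005,-0.0047,0,0,0,0,0,0.1075,0.007,0,0,0,0,0,0.11,0.0155,0,0,0,0,0,0.1105,0.0195,0,0,0,0,0,0.1105,0.021,0,0,0,0]
}}

```text
time: 63.92
tool_pos: [0.4082, -0.3075, 0.0929]
ee_rot: [3.141, -0.001, 1.755]
wrist_force: [-3.7, 5.4, 16.4]
width: 0.0002
finger_force: 8.5
```

Request:
{"op": "servo_tool", "data": {
  "commands": [0,0,0,0,0,0,0,0,0,0,0,0,0,0]
}}

```text
time: 64.18
tool_pos: [0.4082, -0.3075, 0.093]
ee_rot: [3.141, -0.0, 1.755]
wrist_force: [-2.1, 4.7, 12.2]
width: 0.0006
finger_force: 6.4
```

```bash
python3 ct.py 0 130 165
```

```text
now carton tip mm [-54.1   0.9  82. ] f [-2.1  4.7 12.2] t 64.175
([0.1292, 0.054, -0.0829], [0.0, -0.0, -0.1])
```

Request:
{"op": "servo_tool", "data": {
  "commands": [0,0,-0.06,0,0,0,0,0,0.03,-0.09,0,0,0,0,0.1292,0.054,-0.09,0,0,0,0,0.1292,0.054,-0.09,0,0,0,0,0.1292,0.054,-0.09,0,0,0,0,0.1292,0.054,-0.09,0,0,0,0,0.1292,0.054,-0.05,0,0,0,0,0.1292,0.054,-0.03,0,0,0,0,0.1292,0.054,-0.03,0,0,0,0,0.1292,0.054,-0.03,0,0,0,0]
}}

```text
time: 65.42
tool_pos: [0.438, -0.1723, 0.1214]
ee_rot: [3.141, 0.001, 1.753]
wrist_force: [0.6, 0.2, 1.7]
width: 0.0003
finger_force: 0.0
```

Request:
{"op": "servo_tool", "data": {
  "commands": [0,0,0,0,0,0,0,0,0,0,0,0,0,0]
}}

```text
time: 65.68
tool_pos: [0.4382, -0.1714, 0.1216]
ee_rot: [3.14, 0.001, 1.755]
wrist_force: [0.0, 0.4, 0.4]
width: 0.0006
finger_force: 0.0
```

```bash
python3 ct.py 0 27 86
```

```text
now carton tip mm [  0.4 129.1 110.6] f [0.  0.4 0.4] t 65.675
([-0.1021, -0.0004, 0.0247], [0.1, 0.1, -0.1])
```

Request:
{"op": "servo_tool", "data": {
  "commands": [-0.024,0,-0.001,0,0,0,0,-0.037,0,-0.011,0,0,0,0,-0.048,0,-0.019,0,0,0,0,-0.0665,0,-0.019,0,0,0,0,-0.08,0,-0.013,0,0,0,0,-0.091,0,-0.003,0,0,0,0,-0.0985,0,0.01,0,0,0,0,-0.1015,0,0.0195,0,0,0,0,-0.102,0,0.0245,0,0,0,0,-0.102,0,0.026,0,0,0,0]
}}

```text
time: 66.92
tool_pos: [0.4559, -0.2712, 0.097]
ee_rot: [-3.141, 0.0, 1.755]
wrist_force: [-5.4, 2.5, 16.4]
width: 0.0002
finger_force: 7.9
```

Request:
{"op": "servo_tool", "data": {
  "commands": [0,0,0,0,0,0,0,0,0,0,0,0,0,0]
}}

```text
time: 67.18
tool_pos: [0.4558, -0.2712, 0.097]
ee_rot: [-3.141, 0.001, 1.755]
wrist_force: [-3.8, 2.8, 11.2]
width: 0.0006
finger_force: 5.8
```

```bash
python3 ct.py 0 -130 175
```

```text
now carton tip mm [-0.6 27.8 86. ] f [-3.8  2.8 11.2] t 67.175
([-0.1579, 0.0005, -0.0888], [-0.0, 0.0, -0.0])
```

Request:
{"op": "servo_tool", "data": {
  "commands": [0,0,-0.06,0,0,0,0,-0.03,0,-0.09,0,0,0,0,-0.16,0,-0.09,0,0,0,0,-0.16,0,-0.09,0,0,0,0,-0.16,0,-0.09,0,0,0,0,-0.16,0,-0.09,0,0,0,0,-0.16,0,-0.05,0,0,0,0,-0.16,0,-0.026,0,0,0,0,-0.16,0,-0.026,0,0,0,0,-0.16,0,-0.026,0,0,0,0]
}}

```text
time: 68.42
tool_pos: [0.4863, -0.4279, 0.1225]
ee_rot: [3.14, 0.002, 1.756]
wrist_force: [0.0, 0.7, 0.2]
width: 0.0007
finger_force: 0.0
```

Request:
{"op": "servo_tool", "data": {
  "commands": [0,0,0,0,0,0,0,0,0,0,0,0,0,0]
}}

```text
time: 68.68
tool_pos: [0.4862, -0.4289, 0.1222]
ee_rot: [3.14, 0.002, 1.755]
wrist_force: [0.2, 0.7, -0.5]
width: 0.0003
finger_force: 0.0
```

```bash
python3 ct.py 0 -27 86
```

```text
now carton tip mm [   0.2 -132.8  111.2] f [ 0.2  0.7 -0.5] t 68.675
([0.1059, -0.0003, 0.025], [0.1, 0.1, -0.0])
```

Request:
{"op": "servo_tool", "data": {
  "commands": [0.027,0,-0.001,0,0,0,0,0.041,0,-0.011,0,0,0,0,0.052,0,-0.019,0,0,0,0,0.0705,0,-0.019,0,0,0,0,0.084,0,-0.013,0,0,0,0,0.095,0,-0.003,0,0,0,0,0.1025,0,0.01,0,0,0,0,0.1055,0,0.0195,0,0,0,0,0.106,0,0.0245,0,0,0,0,0.106,0,0.026,0,0,0,0]
}}

```text
time: 69.92
tool_pos: [0.4659, -0.3236, 0.097]
ee_rot: [-3.141, -0.002, 1.755]
wrist_force: [-5.5, 5.6, 15.6]
width: 0.0004
finger_force: 8.1
```

Request:
{"op": "servo_tool", "data": {
  "commands": [0,0,0,0,0,0,0,0,0,0,0,0,0,0]
}}

```text
time: 70.18
tool_pos: [0.4659, -0.3236, 0.0971]
ee_rot: [-3.141, -0.002, 1.755]
wrist_force: [-4.8, 5.0, 13.1]
width: 0.0006
finger_force: 6.3
```

```bash
python3 ct.py -100 200 230
```

```text
now carton tip mm [ -0.3 -25.5  86.1] f [-4.8  5.  13.1] t 70.175
([0.2257, -0.0999, -0.1435], [-0.0, -0.1, -0.1])
```

Request:
{"op": "servo_tool", "data": {
  "commands": [0,0,-0.06,0,0,0,0,0,0,-0.14,0,0,0,0,0.2257,-0.1,-0.1435,0,0,0,0,0.2257,-0.1,-0.1435,0,0,0,0,0.2257,-0.1,-0.1435,0,0,0,0,0.2257,-0.1,-0.1435,0,0,0,0,0.2257,-0.1,-0.1435,0,0,0,0,0.2257,-0.1,-0.1435,0,0,0,0]
}}

```text
time: 71.18
tool_pos: [0.3269, -0.1212, 0.238]
ee_rot: [3.141, 0.0, 1.755]
wrist_force: [0.7, -0.2, -0.5]
width: 0.0005
finger_force: 0.0
```

```bash
python3 - <<'E'
from h import *
sh=shots(); old=[cv2.imread("pics/top0.png"),cv2.imread("pics/side0.png")]
for s,n in zip(sh,("top","side")):
    for k in("carton","mug","bin","tape"):
        r=spotter.trace(k,s); print(n,k,[(round(d["conf"],2),np.round(d["box"],1).tolist()) for d in r[:1]])
    q=proj(s,tf(box(-.086,.086,-.069,.069,0,.086),.4615,-.2984,.185)); print("model closed box",q.min(0).round(1),q.max(0).round(1))
    d=np.abs(s["img"].astype(int)-old[0 if n=="top" else 1]).max(2)>40
    d=cv2.morphologyEx(d.astype(np.uint8),cv2.MORPH_OPEN,np.ones((2,2)))
    nn,_,st,_=cv2.connectedComponentsWithStats(d); print([r[:5].tolist() for r in st[1:] if r[4]>25])
b=sum(brass(s["img"])[174:252,309:381].sum() for s in sh[:1]); print("brass px in carton top view",b, robot.get_obs()["tool_pos"])
E
python3 ang.py | head -1
```

```text
top carton [(0.83, [315.0, 184.8, 50.5, 53.6])]
top mug [(0.96, [185.9, 125.3, 28.4, 24.6])]
top bin []
top tape [(0.8, [309.6, 126.3, 20.6, 34.2])]
model closed box [312.2 185.4] [364.2 239.9]
[[171, 177, 15, 15, 152], [310, 186, 8, 7, 43], [319, 189, 45, 44, 460], [147, 194, 15, 15, 158], [0, 197, 349, 187, 18325], [302, 200, 14, 24, 173], [171, 213, 16, 16, 159], [271, 237, 9, 6, 26], [231, 342, 6, 8, 27], [213, 349, 50, 35, 613], [268, 351, 28, 33, 507]]
side carton [(0.9, [259.9, 153.7, 48.4, 37.3])]
side mug [(0.68, [177.1, 221.3, 27.2, 37.6])]
side bin [(0.73, [173.4, 196.9, 42.4, 25.6])]
side tape [(0.63, [195.0, 162.5, 42.7, 28.3])]
model closed box [260.9 151. ] [308.1 186.9]
[[299, 30, 147, 117, 6074], [442, 30, 70, 22, 1253], [488, 53, 21, 10, 95], [470, 66, 15, 27, 224], [423, 76, 59, 63, 1257], [351, 98, 161, 243, 9092], [485, 106, 8, 11, 62], [414, 138, 21, 20, 261], [262, 154, 49, 16, 568], [383, 161, 42, 49, 697], [309, 172, 13, 14, 139], [261, 185, 6, 5, 27], [270, 186, 42, 9, 246], [318, 199, 38, 18, 416], [305, 202, 11, 9, 72], [394, 222, 9, 4, 27], [404, 224, 15, 6, 50], [464, 248, 30, 32, 747], [283, 252, 22, 23, 312], [237, 254, 20, 22, 294], [258, 271, 20, 25, 350]]
brass px in carton top view 1807 [ 0.32672858 -0.12102086  0.23798136]
red 258 263 221 230
```

```bash
python3 -c "
from bench import close_job
print(close_job())"
```

```text
the job is handed in; nothing more can be done
None
```

The job is handed in, at about 71 s of the 210 s allowed: all three brass valve bodies were checked under the locked clamp for over 3 s and stood in the carton, which is closed with end flaps first. The handle is fully back and the mug, bin and tape show no change; the handle slipped from the grip twice on the way over, and the fingertips briefly pressed it with about 60 N while pushing it back.

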